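Put the tray of fuses away in the drawer

ROBOT

A 6-joint arm with a two-finger parallel gripper is mounted at the origin on the work surface. World frame = base frame: x ahead of the robot, y to its left, z up, the work surface at z = 0. Lengths are in mm, angles in rad, forces in N, time in s.
With the tool pointing down it reaches from about 300 to 875 mm from the base axis. Payload 6.4 kg.
Tool frame: the origin (TCP) lies midway between the tips of the shut fingers; the grasp point (between the pads) lies bot.grip_depth behind it (bot.grip_depth is the distance from the TCP to the grasp point, in mm); z points along the fingers, y is the direction in which the jaws open and shut (so a half turn about z gives the same grasp; the last joint's range is limited). The gripper opens to 85 mm and grips with 20 to 120 N. Pads are 22 mm wide; open, the fingers measure 114 mm over their backs; the gripper's body (76 mm by 85 mm) begins 54 mm behind the grasp point. The pads swing forward as they close: fully open they stand 13 mm farther back than shut.
Start: joints at [0.911, 0.181, 1.607, -0, 1.354, -0.206], TCP at [252.062, 516.823, 231.288] pointing down, gripper open.
Joint ranges: [-2.99, 2.99], [-0.89, 2.07], [0.3, 2.58], [-1.14, 4.28], [0, 2.63], [-3.12, 3.12]. Speed limits (rad/s): [2.57, 2.57, 3.01, 3.14, 3.14, 3.14].

INTERFACE

Orientations are given as a rotation vector (axis times angle).
In Python, from plant import bot gives the robot as it stands.
- The arm moves only by the shell command python3 -m inch 'ROWS' [OPENING] [FORCE]. ROWS is JSON, a list of rows, each an object with "delta_pos": the shift along the tool's x, y, z in m, a list of three; "spin": the turn about the tool's z in rad. A call has 1 to 12 rows; each row shifts and turns the pose as measured when the row begins, along the tool's axes as they then stand; what a row does not reach is not made up. A row lasts 1/8 s, in which the tool goes at most 62.5 mm and 10.7 degrees, less where a joint would pass 70% of its speed; a pose out of reach is approached as far as the arm can. A call with a gripper value outside its range is refused whole. OPENING is the opening, from 0 (shut) to 1 (fully open), set as the call begins (- or left out, the last holds). The fingers move at their own pace and stop on an object; FORCE is the grip in N (left out, the last holds). Time passes only in rows, so rows that do not move let the fingers close. It gives the time, the measured TCP pose, the force and the opening at its end, in the units of the state.
- bot.get_state(): the state, without advancing time (a new reading comes with each control period).
- bot.camera(name): name is "scene" or "side" or "wrist"; returns (picture, depth): 480x640x3 uint8, red, green, blue; 480x640 float32, mm along the optical axis (not along the pixel's ray), 0 where there is no reading.
- bot.get_calibration(name): a dict with "camera_matrix" (3x3 intrinsics, pixels), "R" (3x3) and "t" (3): a world point X has camera coordinates R X + t; the wrist camera has in their place "hand_eye" (4x4, takes a point from camera to tool coordinates, whose origin is the TCP and whose axes are the flange's). Camera axes: x right, y down, z forward; pixel columns grow to the right and rows downward; lengths in mm; the calibration is good to about 2 mm. A picture is of the moment at which its call begins: read the wrist's pose just before it. get_calibration takes no time and is no camera call.
- bot.finish_job(): hands the job in, once; it reports no verdict.
Trained networks look in the newest picture that a camera, given by its name, has taken for a name from the list of things; names that differ only in an ending like _2 or _b are one class to them, and where a whole thing is asked for, a point or a joint stands for the part that bears it (a point fixed in the world has none). Each returns a list of dicts, best first, with "confidence" (0 to 1); they miss things now and then, are a little off and sometimes report something else, mostly with a low value. They report only what shows in the picture. A call takes as long as a camera call.
- bot.spot_in(camera, query): "pixel" ([column, row] in pixels, amid what is visible of it).
- bot.landmark_of(camera, query): "pixel" ([column, row] in pixels: a listed point, or the origin of a listed thing).
The state is a dict: "time": time; "q": joint angles; "joint_vel": joint speeds; "tau": joint torques, N m; "ee_pos": TCP position; "ee_rot": TCP orientation; "wrist_force": force on the tool from outside, world axes, zero at the start; "moment": the same for the moment, N m; "opening": finger opening in mm.
Only numpy, scipy, OpenCV 4.12 (cv2) and the standard library are available. Lean on these libraries where they do the work, as an engineer would, in place of code of your own. Each camera call takes 0.05 s, during which the arm holds its last target.

TASK

Take the red tray of loose fuses, which has a centre grip, out from under the edge of the shelf, keep it level so that no fuse comes out, and set it down (do not drop it) flat in the empty bay of the open drawer, beside the grey tray. Then push the drawer fully home without slamming it, along its centre line because it racks and jams when pushed off to one side, and leave everything else on the bench where it is.

Things in the scene. Friction and masses are not known exactly. Their poses are not given: they have to be found in the camera images.
- tray_grip (a point): Middle of the upright centre grip plate of the red open tray: 50 mm long (x), 12 mm thick (y), top 64 mm above the tray's underside; this point is 46 mm above the underside, z up. This point is 4 to 16 mm in under the shelf's front edge, so a gripper pointing straight down hits the shelf: lean it back out from under the shelf by 30 to 40 degrees and close it across the plate's thickness.
- tray: The red tray, 110 (x) x 96 (y) mm, walls 16 mm high and 3 mm thick, floor 3 mm; origin at the centre of its underside, x along its grip plate. About 0.12 to 0.2 kg plus 0.1 kg of fuses, friction about 0.6. It starts standing on the bench, half under the riser shelf's front edge, x pointing in under the shelf (along the riser's x to within 13 degrees).
- riser: Fixed riser shelf: pale board 220 mm deep (x), 300 mm wide (y), on two dark side panels, its open front edge facing the robot's right. Origin on the bench straight below the middle of that edge; x points in under the board (to the robot's left). Board 145 to 160 mm above the bench; open below between panels with inner faces at y = +-138 mm. Power supply and meter on top, up to 227 mm above the bench.
- cabinet: Fixed low grey steel cabinet on the robot's right, 315 (x) x 312 (y) x 89 mm high with a 3 mm rubber mat and small-parts bins on top (bins 200 mm or more behind the face, up to 137 mm high). Origin on the bench below the middle of its front face (the face towards the robot); x points away from the robot into it. The open drawer runs in it, under a top whose underside is 84 mm above the bench.
- drawer_front (a point): Middle of the outer face of the open drawer's flat blue front panel (310 mm wide, 25 mm thick box section, 4 to 44 mm above the bench); this point is 24 mm above the bench, x points into the cabinet. The drawer starts 125 to 145 mm open; fully home the panel lies against the cabinet's front face and this point is at x = -25 mm in the cabinet's frame.
- drawer: The drawer, loose, about 0.8 to 1.1 kg; origin inside its front panel, 13 mm behind the outer face, on the centre line, 10 mm above the bench; axes as for drawer_front. Its centre rail runs along x in one short guide at the cabinet's mouth. Pushed within 20 mm of the centre line it runs easily (about 5 N); pushed 60 mm or more off it, it tends to rack, bind and stay crooked or jam.
- empty_bay (a point): Middle of the floor of the drawer's empty front bay, left of the grey tray seen from the robot; axes as for drawer_front. Bay 112 (x) x 126 (y) mm, floor 14 mm above the bench; walls above that floor: front panel 30 mm, side 24, back 22, middle divider 20. The red tray stands in it with its grip plate along y, either way round, its grip point then 46 mm above this point.
- tray2_grip (a point): Centre grip, 46 mm above its underside, of a grey tray of terminal blocks (same shape as the red one) that stands in the drawer's other front bay and stays there.
- full_bay (a point): Middle of the floor of the grey tray's bay, 132 mm right of empty_bay; axes as for drawer_front.
- fuse1_mid (a point): Centre of a loose white cartridge fuse with steel caps, 50 mm long, 14 mm across, 20 g, lying in the red tray
- fuse2_mid (a point): Centre of a loose white cartridge fuse with steel caps, 50 mm long, 14 mm across, 20 g, lying in the red tray
- fuse3_mid (a point): Centre of a loose white cartridge fuse with steel caps, 50 mm long, 14 mm across, 20 g, lying in the red tray
- fuse4_mid (a point): Centre of a loose white cartridge fuse with steel caps, 50 mm long, 14 mm across, 20 g, lying in the red tray
- fuse5_mid (a point): Centre of a loose white cartridge fuse with steel caps, 50 mm long, 14 mm across, 20 g, lying in the red tray
- screwdriver: red screwdriver, about 200 mm long, lying on the bench; bystander
- pliers: orange-handled pliers, about 155 mm long, 15 mm high, lying on the bench; bystander
- cutters: blue-handled cutters, about 155 mm long, 15 mm high, lying on the bench; bystander
- contactor: grey and black contactor, 75 x 45 x 85 mm high, standing on the bench; bystander
- meter: yellow multimeter, 150 x 75 x 32 mm, lying on top of the riser shelf; bystander

How it is judged:
By the outcome, as a careful person would: the job done as asked, in the order asked, and still so for the second after the job is handed in, with the robot touching nothing.
It also fails if it takes over 62 s, if anything falls off the work surface, if the arm or the gripper's body presses on something with over 40 N, if the wrist force passes 120 N, or if a joint passes its speed limit or range.

## Working session

There is one attempt and no reset: what is moved stays moved. The work goes in short steps, Python scripts to look and compute and a shell command to move; the robot and the scene stay as the last step left them, time stands still between calls to the robot, and variables do not carry over. Pictures are saved under pics/ and viewed, and the job is handed in when it is done.

```bash
ls -la; mkdir -p pics; cat > h.py <<'E'
import numpy as np, cv2
from scipy.spatial.transform import Rotation as R
from plant import bot
def save(name,fn):
    p,d=bot.camera(name); cv2.imwrite('pics/'+fn,p[:,:,::-1]); np.save('pics/'+fn[:-4]+'.npy',d); return p,d
def cam(name,st=None):
    c=bot.get_calibration(name); K=np.array(c['camera_matrix'])
    if 'R' in c: 
        Rm=np.array(c['R']); t=np.array(c['t']); return K,Rm,t
    H=np.array(c['hand_eye']); T=np.eye(4); T[:3,:3]=R.from_rotvec(st['ee_rot']).as_matrix(); T[:3,3]=st['ee_pos']
    M=np.linalg.inv(T@H); return K,M[:3,:3],M[:3,3]
def ray(c,px):
    K,Rm,t=c; d=Rm.T@np.linalg.solve(K,[px[0],px[1],1]); o=-Rm.T@t; return o,d
def at_z(c,px,z):
    o,d=ray(c,px); return o+d*(z-o[2])/d[2]
def at_d(c,px,depth):
    o,d=ray(c,px); return o+d*depth
def proj(c,X):
    K,Rm,t=c; v=K@(Rm@np.asarray(X)+t); return v[:2]/v[2]
E
python3 - <<'E'
from h import *
st=bot.get_state(); print(st, bot.grip_depth)
for n in ['scene','side','wrist']:
    save(n,n+'0.png')
    c=cam(n,st); print(n,c[0].tolist(), 'pos',(-c[1].T@c[2]).round(), 'fwd',c[1][2].round(2))
E
```

```text
total 12
drwxr-xr-x  3 agent agent 4096 Dec  6 13:43 .
drwxr-xr-x 23 root  root  4096 Dec  6 13:43 ..
drwxr-xr-x  2 agent agent 4096 Dec  6 13:43 pics
{'time': 0.0, 'q': array([ 9.10681126e-01,  1.81572319e-01,  1.60800175e+00, -3.49658701e-05,
        1.35380044e+00, -2.06274980e-01]), 'joint_vel': array([ 0.00078713,  0.0014307 ,  0.00063597, -0.00016039, -0.00071788,
        0.00242424]), 'tau': array([ 7.87727222e-04, -4.44864035e+01, -3.51339304e+01, -1.38934465e-04,
        8.86649854e-03, -1.31377737e-05]), 'ee_pos': array([251.72566686, 516.35452548, 230.3695909 ]), 'ee_rot': array([-7.06615061e-01, -3.06035758e+00,  2.56232678e-03]), 'wrist_force': array([-0.65065396, -0.97488484,  0.05592899]), 'moment': array([ 0.04842004,  0.01577905, -0.01358307]), 'opening': 85.25723292633006} 18.700000000000003
scene [[562.8621956010874, 0.0, 306.1612510643243], [0.0, 562.8621956010874, 243.2088418171257], [0.0, 0.0, 1.0]] pos [ 991. -249. 1090.] fwd [-0.43  0.15 -0.89]
side [[457.8596659992045, 0.0, 320.7145300737329], [0.0, 457.8596659992045, 238.06870448217984], [0.0, 0.0, 1.0]] pos [ 113. -229. 1021.] fwd [ 0.4   0.15 -0.9 ]
wrist [[355.65018000658284, 0.0, 318.8579153882756], [0.0, 355.65018000658284, 237.32638532015037], [0.0, 0.0, 1.0]] pos [191. 547. 373.] fwd [ 0.24 -0.12 -0.96]
```

View pics/scene0.png

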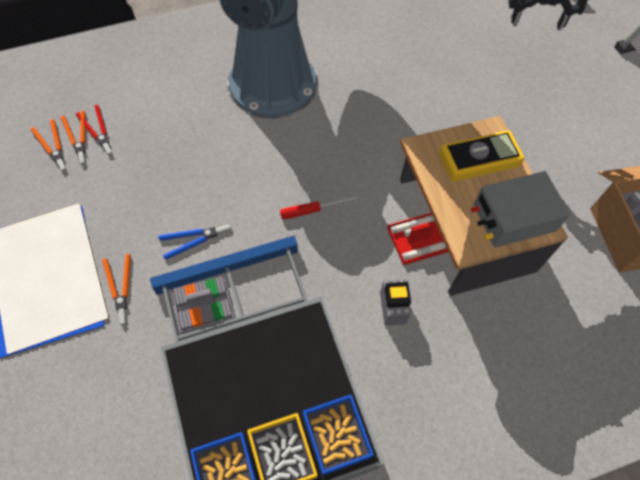

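View pics/side0.png

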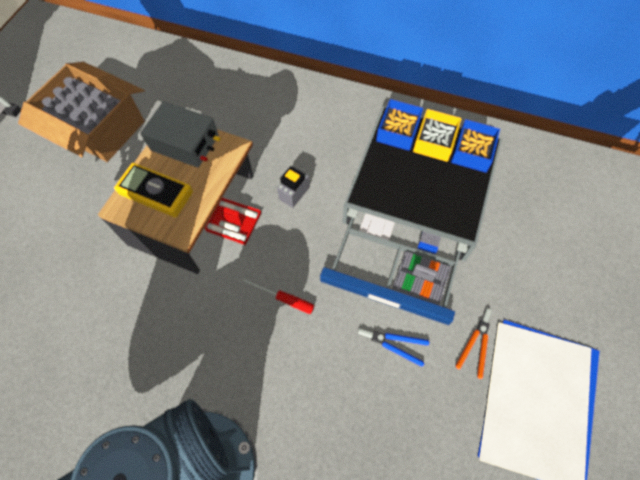

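View pics/wrist0.png

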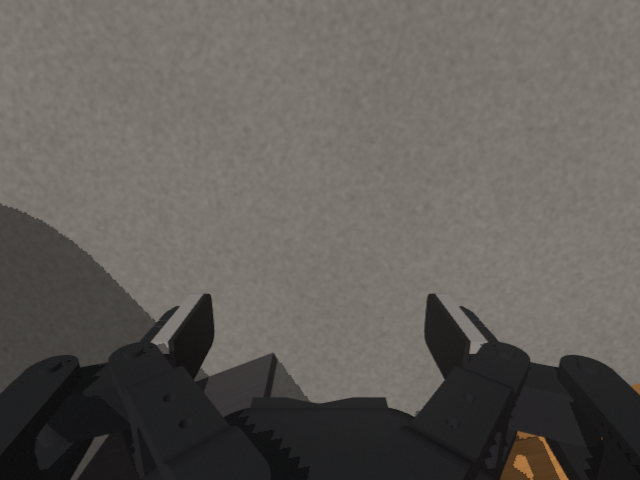

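```bash
python3 - <<'E'
from h import *
for n in ['scene','side']:
    for q in ['tray_grip','riser','cabinet','drawer_front','empty_bay','full_bay','tray2_grip','fuse1_mid','screwdriver','pliers','cutters','contactor']:
        r=bot.landmark_of(n,q); print(n,q,[(np.round(x['pixel'],1).tolist(),round(x['confidence'],2)) for x in r[:5]])
print(bot.get_state()['time'])
E
```

```text
scene tray_grip [([421.4, 227.9], 0.75)]
scene riser []
scene cabinet [([247.8, 333.4], 0.65)]
scene drawer_front [([226.4, 257.7], 0.7), ([416.5, 229.7], 0.31)]
scene empty_bay [([269.3, 286.3], 0.68)]
scene full_bay []
scene tray2_grip [([200.6, 296.5], 0.9)]
scene fuse1_mid [([411.0, 254.3], 0.44)]
scene screwdriver [([317.3, 208.0], 0.74)]
scene pliers [([121.1, 298.7], 0.64)]
scene cutters [([207.1, 234.7], 0.81)]
scene contactor [([392.0, 305.4], 0.86), ([199.3, 297.2], 0.62)]
side tray_grip [([227.4, 216.0], 0.72)]
side riser []
side cabinet [([295.2, 193.0], 0.21)]
side drawer_front [([383.4, 301.3], 0.6)]
side empty_bay [([364.4, 260.4], 0.89)]
side full_bay []
side tray2_grip [([425.9, 272.6], 0.68)]
side fuse1_mid [([246.8, 213.6], 0.64), ([229.3, 209.6], 0.16)]
side screwdriver [([279.5, 292.4], 0.69), ([365.0, 262.3], 0.66)]
side pliers [([479.4, 327.2], 0.9)]
side cutters [([381.1, 339.3], 0.77)]
side contactor [([295.2, 192.9], 0.61)]
1.35
```

```bash
cat >> h.py <<'E'
def tri(obs):
    A=[];b=[]
    for c,px in obs:
        o,d=ray(c,px); d=d/np.linalg.norm(d); P=np.eye(3)-np.outer(d,d); A.append(P); b.append(P@o)
    A=np.vstack(A); b=np.hstack(b); X=np.linalg.lstsq(A,b,rcond=None)[0]
    return X, np.linalg.norm(A@X-b)
E
python3 - <<'E'
from h import *
cs,cd=cam('scene'),cam('side')
D=np.load('pics/scene0.npy');E=np.load('pics/side0.npy')
for n,a,b in [('grip',(421.4,227.9),(227.4,216)),('dfront',(226.4,257.7),(383.4,301.3)),('bay',(269.3,286.3),(364.4,260.4)),('t2',(200.6,296.5),(425.9,272.6)),('contactor',(392,305.4),(295.2,192.9))]:
    X,r=tri([(cs,a),(cd,b)]); print(n,X.round(1),round(r,1), at_d(cs,a,D[int(a[1]),int(a[0])]).round(1), at_d(cd,b,E[int(b[1]),int(b[0])]).round(1))
for n,f,box in [('scene','scene0',(130,190,480,340)),('side','side0',(90,100,480,340))]:
    p=cv2.imread(f'pics/{f}.png'); x0,y0,x1,y1=box
    q=p[y0:y1,x0:x1]; s=min(800/(x1-x0),600/(y1-y0)); print(f,s)
    cv2.imwrite(f'pics/{f}_z.png',cv2.resize(q,None,fx=s,fy=s,interpolation=cv2.INTER_CUBIC))
# riser board corners by depth-based heights
for nm,c,Z in [('scene',cs,D),('side',cd,E)]:
    v,u=np.mgrid[0:480,0:640]; o=-c[1].T@c[2]
    d=np.stack([u,v,np.ones_like(u)],-1)@np.linalg.inv(c[0]).T@c[1]
    X=o+d*Z[...,None]; np.save(f'pics/{nm}_X.npy',X)
    m=(X[...,2]>148)&(X[...,2]<172)&(X[...,1]>60)&(X[...,0]>200)&(X[...,0]<800)&(Z>0)
    P=X[m][:,:2].astype(np.float32); print(nm,m.sum(), 'z',np.median(X[m][:,2]), cv2.minAreaRect(P), cv2.boxPoints(cv2.minAreaRect(P)).round().tolist())
E
```

```text
grip [528.  169.1  41.3] 0.7 [538.2 159.4  64.2] [529.2 170.7  38.9]
dfront [ 452.7 -244.6   24.6] 4.6 [ 459.7 -241.5   38.2] [ 453.7 -247.9   21.4]
bay [ 539.1 -175.9   12.4] 1.8 [ 540.  -174.8   14.6] [ 538.5 -177.2   13.5]
t2 [ 535.9 -314.9   60.7] 4.4 [ 542.3 -310.9   74.7] [ 531.1 -317.    71.7]
contactor [660.1  47.6  10.7] 2.7 [680.3  31.2  77.1] [634.2  32.8  58. ]
scene0 2.2857142857142856
side0 2.051282051282051
scene 8346 z 160.06643408552105 ((531.5469360351562, 269.82012939453125), (225.39981079101562, 304.0816345214844), 86.691162109375) [[373.0, 166.0], [677.0, 149.0], [690.0, 374.0], [386.0, 391.0]]
side 7147 z 159.18284726115542 ((532.7074584960938, 269.2686462402344), (226.70162963867188, 303.0740966796875), 86.70397186279297) [[375.0, 165.0], [677.0, 147.0], [691.0, 374.0], [388.0, 391.0]]
```

View pics/scene0_z.png

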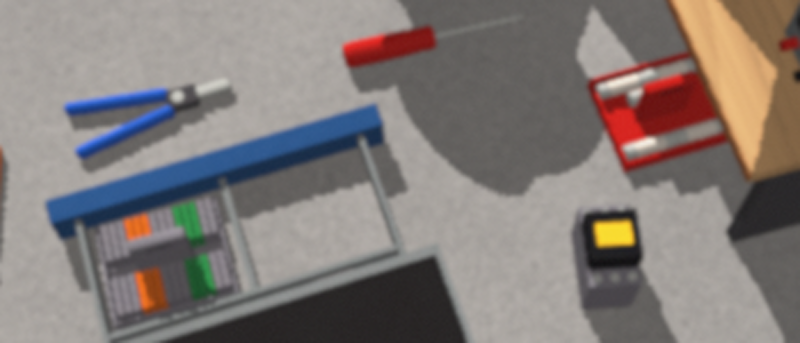

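View pics/side0_z.png

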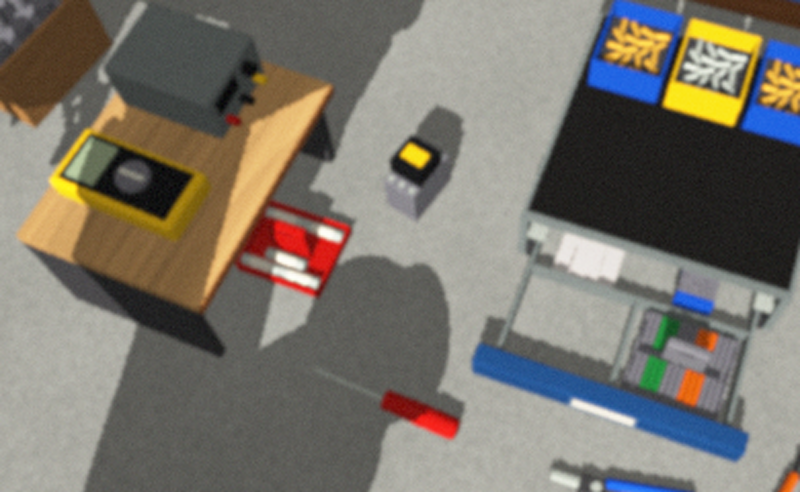

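```bash
python3 - <<'E'
from h import *
X=np.load('pics/scene_X.npy'); 
for n,f in [('scene','scene0'),('side','side0')]:
    X=np.load(f'pics/{n}_X.npy'); p=cv2.imread(f'pics/{f}.png'); h=cv2.cvtColor(p,cv2.COLOR_BGR2HSV)
    m=((h[...,0]<8)|(h[...,0]>172))&(h[...,1]>150)&(X[...,0]>420)&(X[...,0]<640)&(X[...,1]>90)&(X[...,1]<230)&(X[...,2]<80)
    P=X[m]; print(n,len(P),P.min(0).round(),P.max(0).round(), np.histogram(P[:,2],bins=range(-8,84,8))[0])
    r=cv2.minAreaRect(P[P[:,2]<25][:,:2].astype(np.float32)); print(r, cv2.boxPoints(r).round().tolist())
    Q=P[P[:,2]>45]; 
    if len(Q)>5: print('plate',Q.mean(0).round(1),cv2.minAreaRect(Q[:,:2].astype(np.float32)))
E
```

```text
scene 1176 [486. 108.  -4.] [585. 221.  68.] [ 37 516 226 106  39  32  40  39  94  47   0]
((535.4149169921875, 164.52886962890625), (110.94741821289062, 98.63154602050781), 88.44568634033203) [[485.0, 110.0], [583.0, 108.0], [586.0, 219.0], [488.0, 221.0]]
plate [537.2 163.3  59.3] ((534.6607055664062, 164.4337158203125), (48.701316833496094, 14.065889358520508), 86.52914428710938)
side 926 [485. 108.  -4.] [591. 228.  66.] [ 63 315 247  84  23  29  31  30  81  23   0]
((538.4544067382812, 167.9393768310547), (118.05046081542969, 107.13504791259766), 88.55828094482422) [[483.0, 110.0], [591.0, 108.0], [593.0, 226.0], [486.0, 228.0]]
plate [531.9 162.4  58.8] ((533.525634765625, 164.18399047851562), (49.55088424682617, 12.657464981079102), 89.92063903808594)
```

```bash
python3 - <<'E'
from h import *
for n in ['scene','side']:
    X=np.load(f'pics/{n}_X.npy'); 
    m=(X[...,2]>25)&(X[...,1]>330)&(X[...,0]>-400)&(X[...,2]<600)
    im=np.uint8(m); k,l,s,c=cv2.connectedComponentsWithStats(im)
    for i in range(1,k):
        if s[i,4]>40: P=X[l==i]; print(n,s[i,4],P.min(0).round(),P.max(0).round())
# cabinet orientation: points of top mat z~92 & blue panel
X=np.load('pics/side_X.npy'); p=cv2.imread('pics/side0.png'); h=cv2.cvtColor(p,cv2.COLOR_BGR2HSV)
for n in ['scene','side']:
    X=np.load(f'pics/{n}_X.npy'); p=cv2.imread(f'pics/{n}0.png'); h=cv2.cvtColor(p,cv2.COLOR_BGR2HSV)
    m=(h[...,0]>95)&(h[...,0]<125)&(h[...,1]>120)&(X[...,2]>25)&(X[...,2]<55)&(X[...,1]<0)&(X[...,0]>380)&(X[...,0]<600)
    k,l,s,c=cv2.connectedComponentsWithStats(np.uint8(m)); i=1+np.argmax(s[1:,4]); P=X[l==i]
    r=cv2.minAreaRect(P[:,:2].astype(np.float32)); print(n,len(P),'panel',P[:,2].max(),r,cv2.boxPoints(r).round(1).tolist())
    m=(X[...,2]>80)&(X[...,2]<100)&(X[...,1]<0)&(X[...,0]>450)
    k,l,s,c=cv2.connectedComponentsWithStats(np.uint8(m)); i=1+np.argmax(s[1:,4]); P=X[l==i]
    r=cv2.minAreaRect(P[:,:2].astype(np.float32)); print('cab',len(P),np.median(P[:,2]),r,cv2.boxPoints(r).round(1).tolist())
E
```

```text
scene 976 [214. 445. 244.] [296. 580. 328.]
scene 175 [187. 897.  25.] [227. 934.  77.]
scene 2862 [384. 330.  26.] [689. 390. 231.]
scene 3157 [543. 531.  25.] [750. 665. 118.]
side 7700 [543. 527.  25.] [823. 787. 117.]
side 70 [632. 893.  25.] [653. 927.  60.]
side 2467 [384. 330.  25.] [670. 390. 229.]
scene 1938 panel 49.79566506776587 ((468.33624267578125, -247.3915252685547), (304.51171875, 27.941017150878906), 89.48921203613281) [[453.0, -399.5], [480.8999938964844, -399.79998779296875], [483.70001220703125, -95.30000305175781], [455.70001220703125, -95.0]]
cab 20336 91.56496860158109 ((778.368408203125, -249.0081787109375), (313.4359130859375, 315.9462890625), 89.40056610107422) [[618.7999877929688, -404.1000061035156], [934.7000122070312, -407.3999938964844], [938.0, -94.0], [622.0, -90.5999984741211]]
side 1630 panel 46.714377790036906 ((468.4684143066406, -247.11239624023438), (306.4879150390625, 30.799633026123047), 89.58135986328125) [[451.8999938964844, -400.20001220703125], [482.70001220703125, -400.5], [485.0, -94.0], [454.20001220703125, -93.80000305175781]]
cab 10679 90.84954091209693 ((779.1967163085938, -249.5579071044922), (312.3990783691406, 319.07098388671875), 89.47383117675781) [[618.2000122070312, -404.29998779296875], [937.2999877929688, -407.20001220703125], [940.2000122070312, -94.80000305175781], [621.0999755859375, -91.9000015258789]]
```

```bash
cat >> h.py <<'E'
def stt(target=None,n=None):
    s=bot.get_state(); M=R.from_rotvec(s['ee_rot']).as_matrix()
    z=M[:,2]; print('t',round(s['time'],2),'p',s['ee_pos'].round(1),'x',M[:,0].round(3),'y',M[:,1].round(3),'z',z.round(3),'tilt',np.degrees(np.arccos(-z[2])).round(1),'az',np.degrees(np.arctan2(z[1],z[0])).round(1),'yawY',np.degrees(np.arctan2(M[1,1],M[0,1])).round(1),'q',s['q'].round(3),'F',s['wrist_force'].round(1),'op',round(s['opening'],1))
    if target is not None:
        d=np.array(target)-s['ee_pos']; dt=M.T@d/1000; print('tool delta total',dt.round(4)); 
        if n: print('per row',(dt/n).round(4))
    return s,M
E
python3 -c "
from h import *
stt([0,700,380],6)"
```

```text
t 1.35 p [252.1 516.8 231.3] x [-0.899  0.438 -0.   ] y [0.438 0.899 0.   ] z [ 0.  0. -1.] tilt 0.0 az 61.6 yawY 64.0 q [ 0.911  0.181  1.607  0.     1.354 -0.206] F [-0.2  0.   0.1] op 85.7
tool delta total [ 0.3069  0.0541 -0.1487]
per row [ 0.0511  0.009  -0.0248]
```

```bash
python3 - <<'E'
import numpy as np
from scipy.spatial.transform import Rotation as R
s,c=np.sin(.61),np.cos(.61)
for pos,q1s in [('grasp',(0,10,20)),('drawer',(-35,-25)),('az90',(90,))]:
  for name,x in [('cam -y',-1),('cam +y',1)]:
    z=np.array([0,s,-c]); xx=x*np.array([0,c,s]); M=np.stack([xx,np.cross(z,xx),z],1)
    for q1 in q1s:
      for f in (85,105,125):
        B=R.from_euler('z',q1,degrees=True)*R.from_euler('y',f,degrees=True)
        W=B.inv()*R.from_matrix(M)
        e=W.as_euler('ZYZ',degrees=True); q=[e[0],e[1],(e[2]-90+180)%360-180]
        print(pos,name,q1,f,np.round(q))
E
```

```text
grasp cam -y 0 85 [  35.   94. -177.]
grasp cam -y 0 105 [ 36.  78. 171.]
grasp cam -y 0 125 [ 40.  62. 158.]
grasp cam -y 10 85 [  34.   88. -169.]
grasp cam -y 10 105 [ 36.  72. 179.]
grasp cam -y 10 125 [ 43.  57. 165.]
grasp cam -y 20 85 [  33.   83. -161.]
grasp cam -y 20 105 [  36.   66. -172.]
grasp cam -y 20 125 [ 44.  51. 173.]
grasp cam +y 0 85 [35. 94.  3.]
grasp cam +y 0 105 [36. 78. -9.]
grasp cam +y 0 125 [ 40.  62. -22.]
grasp cam +y 10 85 [34. 88. 11.]
grasp cam +y 10 105 [36. 72. -1.]
grasp cam +y 10 125 [ 43.  57. -15.]
grasp cam +y 20 85 [33. 83. 19.]
grasp cam +y 20 105 [36. 66.  8.]
grasp cam +y 20 125 [44. 51. -7.]
drawer cam -y -35 85 [ 31. 114. 153.]
drawer cam -y -35 105 [ 28.  96. 143.]
drawer cam -y -35 125 [ 29.  78. 133.]
drawer cam -y -25 85 [ 33. 108. 162.]
drawer cam -y -25 105 [ 31.  91. 151.]
drawer cam -y -25 125 [ 33.  74. 140.]
drawer cam +y -35 85 [ 31. 114. -27.]
drawer cam +y -35 105 [ 28.  96. -37.]
drawer cam +y -35 125 [ 29.  78. -47.]
drawer cam +y -25 85 [ 33. 108. -18.]
drawer cam +y -25 105 [ 31.  91. -29.]
drawer cam +y -25 125 [ 33.  74. -40.]
az90 cam -y 90 85 [  0.  60. -90.]
az90 cam -y 90 105 [  0.  40. -90.]
az90 cam -y 90 125 [  0.  20. -90.]
az90 cam +y 90 85 [ 0. 60. 90.]
az90 cam +y 90 105 [ 0. 40. 90.]
az90 cam +y 90 125 [ 0. 20. 90.]
```

```bash
python3 -m inch '[{"delta_pos":[0.048,0.01,-0.025],"spin":0},{"delta_pos":[0.048,0.01,-0.025],"spin":0},{"delta_pos":[0.048,0.01,-0.025],"spin":0},{"delta_pos":[0.048,0.01,-0.025],"spin":0},{"delta_pos":[0.048,0.01,-0.025],"spin":0},{"delta_pos":[0.048,0.01,-0.025],"spin":0}]' 1 40
python3 -c "
from h import *
stt([21,720,380],6)"
```

```text
time: 2.1
ee_pos: [16.5, 700.4, 382.9]
ee_rot: [-0.719, -3.058, 0.007]
wrist_force: [0.1, 1.1, 0.0]
opening: 85.3
t 2.1 p [ 16.5 700.4 382.9] x [-0.895  0.446 -0.001] y [ 0.446  0.895 -0.004] z [-0.001 -0.004 -1.   ] tilt 0.2 az -109.0 yawY 63.5 q [1.378e+00 4.000e-01 1.035e+00 1.000e-03 1.711e+00 2.690e-01] F [0.1 1.1 0. ] op 85.3
tool delta total [0.0047 0.0195 0.0028]
per row [0.0008 0.0033 0.0005]
```

```bash
python3 -m inch '[{"delta_pos":[0.051,-0.026,0],"spin":0},{"delta_pos":[0.051,-0.026,0],"spin":0},{"delta_pos":[0,0,0],"spin":0.164},{"delta_pos":[0,0,0],"spin":0.164},{"delta_pos":[0,0,0],"spin":0.164},{"delta_pos":[0,0,0],"spin":0.164},{"delta_pos":[0,0,0],"spin":0.164},{"delta_pos":[0,0,0],"spin":0.164},{"delta_pos":[0,0,0],"spin":0.164}]'
python3 -c "
from h import *
stt()"
```

```text
time: 3.22
ee_pos: [-107.4, 701.2, 383.2]
ee_rot: [2.296, 2.144, -0.004]
wrist_force: [0.4, 0.3, 0.3]
opening: 85.2
t 3.23 p [-107.4  701.2  383.2] x [ 0.069  0.998 -0.002] y [ 0.998 -0.069 -0.002] z [-0.002 -0.002 -1.   ] tilt 0.2 az -131.1 yawY -3.9 q [1.555 0.42  1.008 0.002 1.716 1.624] F [0.4 0.3 0.3] op 85.2
```

```bash
python3 -m inch '[{"delta_pos":[0.05,0,0],"spin":-0.03},{"delta_pos":[0.05,0,0],"spin":0},{"delta_pos":[0.05,0,0],"spin":0}]'
python3 -c "
from h import *
stt()"
```

```text
time: 3.6
ee_pos: [-101.1, 844.0, 383.9]
ee_rot: [2.263, 2.177, -0.007]
wrist_force: [-0.3, 1.5, 1.4]
opening: 85.5
t 3.6 p [-101.1  844.   383.9] x [ 0.039  0.999 -0.004] y [ 0.999 -0.039 -0.002] z [-0.002 -0.004 -1.   ] tilt 0.3 az -114.6 yawY -2.2 q [1.55  0.859 0.348 0.002 1.939 1.59 ] F [-0.3  1.5  1.4] op 85.5
```

```bash
python3 -m inch '[{"delta_pos":[0.05,0,0],"spin":0},{"delta_pos":[0.05,0,0],"spin":0}]'
python3 -c "
from h import *
stt()"
```

```text
time: 3.85
ee_pos: [-90.1, 881.3, 345.7]
ee_rot: [-2.241, -2.154, -0.031]
wrist_force: [-0.1, -0.5, -0.2]
opening: 85.1
t 3.85 p [-90.1 881.3 345.7] x [0.039 0.999 0.037] y [ 0.999 -0.039 -0.01 ] z [-0.008  0.038 -0.999] tilt 2.2 az 102.5 yawY -2.2 q [1.536 0.933 0.3   0.01  1.871 1.578] F [-0.1 -0.5 -0.2] op 85.1
```

```bash
python3 -m inch '[{"delta_pos":[0.05,0,-0.035],"spin":0},{"delta_pos":[0.05,0,-0.035],"spin":0},{"delta_pos":[0.05,0,-0.035],"spin":0}]'
python3 -c "
from h import *
stt()"
```

```text
time: 4.22
ee_pos: [-71.0, 895.8, 403.2]
ee_rot: [-2.175, -2.09, -0.138]
wrist_force: [0.2, 0.7, 1.4]
opening: 85.5
t 4.22 p [-71.  895.8 403.2] x [0.041 0.988 0.15 ] y [ 0.999 -0.038 -0.025] z [-0.019  0.151 -0.988] tilt 8.7 az 97.1 yawY -2.2 q [1.508 0.871 0.298 0.029 1.823 1.557] F [0.2 0.7 1.4] op 85.5
```

```bash
python3 -m inch '[{"delta_pos":[0.058,-0.02,-0.01],"spin":0},{"delta_pos":[0.058,-0.02,-0.01],"spin":0},{"delta_pos":[0.058,-0.02,-0.01],"spin":0},{"delta_pos":[0.058,-0.02,-0.01],"spin":0}]'
python3 -c "
from h import *
stt()"
```

```text
time: 4.72
ee_pos: [-117.6, 941.7, 433.1]
ee_rot: [-2.063, -1.978, -0.301]
wrist_force: [1.4, 0.5, -0.2]
opening: 85.6
t 4.72 p [-117.6  941.7  433.1] x [0.048 0.943 0.33 ] y [ 0.998 -0.034 -0.048] z [-0.035  0.331 -0.943] tilt 19.5 az 96.0 yawY -1.9 q [1.557 0.853 0.298 0.039 1.654 1.609] F [ 1.4  0.5 -0.2] op 85.6
```

```bash
python3 -m inch '[{"delta_pos":[0.052,0.03,-0.01],"spin":0},{"delta_pos":[0.052,0.03,-0.01],"spin":0}]'
python3 -c "
from h import *
stt()"
```

```text
time: 4.97
ee_pos: [-53.0, 961.3, 460.5]
ee_rot: [-2.007, -1.938, -0.365]
wrist_force: [0.8, -0.1, -1.5]
opening: 85.5
t 4.97 p [-53.  961.3 460.5] x [0.044 0.915 0.402] y [ 0.998 -0.023 -0.056] z [-0.042  0.404 -0.914] tilt 23.9 az 95.9 yawY -1.3 q [1.477 0.831 0.298 0.08  1.602 1.531] F [ 0.8 -0.1 -1.5] op 85.5
```

```bash
python3 -m inch '[{"delta_pos":[-0.01,0.055,0],"spin":0},{"delta_pos":[-0.01,0.055,0.003],"spin":0},{"delta_pos":[-0.01,0.055,0.003],"spin":0},{"delta_pos":[-0.01,0.055,0.003],"spin":0}]'
python3 -c "
from h import *
stt([190,938,470])"
```

```text
time: 5.48
ee_pos: [167.4, 922.5, 448.8]
ee_rot: [-1.984, -1.929, -0.4]
wrist_force: [0.6, 1.5, -0.4]
opening: 85.5
t 5.47 p [167.4 922.5 448.8] x [0.036 0.902 0.431] y [ 0.999 -0.017 -0.049] z [-0.037  0.432 -0.901] tilt 25.7 az 94.9 yawY -1.0 q [1.199 0.699 0.539 0.193 1.497 1.253] F [ 0.6  1.5 -0.4] op 85.5
tool delta total [ 0.024   0.0213 -0.0132]
```

```bash
python3 -m inch '[{"delta_pos":[0.055,0.02,0.0],"spin":0},{"delta_pos":[0.056,0.02,-0.005],"spin":0},{"delta_pos":[0.056,0.02,-0.005],"spin":0},{"delta_pos":[0.056,0.02,-0.005],"spin":0}]'
python3 -c "
from h import *
stt()"
```

```text
time: 5.98
ee_pos: [228.7, 972.5, 489.5]
ee_rot: [-1.93, -1.846, -0.545]
wrist_force: [0.5, -0.1, -0.5]
opening: 85.4
t 5.97 p [228.7 972.5 489.5] x [0.045 0.837 0.545] y [ 0.999 -0.036 -0.027] z [-0.003  0.545 -0.838] tilt 33.1 az 90.3 yawY -2.1 q [1.149 0.825 0.298 0.229 1.487 1.236] F [ 0.5 -0.1 -0.5] op 85.4
```

```bash
python3 -m inch '[{"delta_pos":[0.057,0.018,-0.005],"spin":0},{"delta_pos":[0.057,0.018,-0.005],"spin":0}]'
python3 -c "
from h import *
stt()"
```

```text
time: 6.22
ee_pos: [245.6, 981.4, 525.3]
ee_rot: [-1.884, -1.795, -0.641]
wrist_force: [-0.1, -0.9, -0.1]
opening: 85.4
t 6.22 p [245.6 981.4 525.3] x [0.041 0.786 0.617] y [ 0.999 -0.045 -0.01 ] z [ 0.02   0.617 -0.787] tilt 38.1 az 88.1 yawY -2.6 q [1.131 0.801 0.298 0.25  1.423 1.222] F [-0.1 -0.9 -0.1] op 85.4
```

```bash
python3 -c "
from h import *
s,M=stt([400,500,500],9)
print((M.T@(np.array([532,50,200])-np.array([400,500,500]))/9).round(1))"
```

```text
t 6.22 p [245.6 981.4 525.3] x [0.041 0.786 0.617] y [ 0.999 -0.045 -0.01 ] z [ 0.02   0.617 -0.787] tilt 38.1 az 88.1 yawY -2.6 q [1.131 0.801 0.298 0.25  1.423 1.222] F [-0.1 -0.9 -0.1] op 85.4
tool delta total [-0.3875  0.1761 -0.2739]
per row [-0.0431  0.0196 -0.0304]
[-59.3  17.2  -4.3]
```

```bash
python3 -m inch '[{"delta_pos":[-0.043,0.02,-0.03],"spin":0},{"delta_pos":[-0.043,0.02,-0.03],"spin":0},{"delta_pos":[-0.043,0.02,-0.03],"spin":0},{"delta_pos":[-0.043,0.02,-0.03],"spin":0},{"delta_pos":[-0.043,0.02,-0.03],"spin":0},{"delta_pos":[-0.043,0.02,-0.03],"spin":0},{"delta_pos":[-0.043,0.02,-0.03],"spin":0},{"delta_pos":[-0.043,0.02,-0.03],"spin":0},{"delta_pos":[-0.043,0.02,-0.03],"spin":0}]'
python3 -c "
from h import *
stt([532,40,220],9)"
```

```text
time: 7.35
ee_pos: [406.7, 501.8, 514.1]
ee_rot: [-1.856, -1.796, -0.704]
wrist_force: [0.5, -0.5, -0.2]
opening: 85.4
t 7.35 p [406.7 501.8 514.1] x [0.017 0.763 0.646] y [ 0.999 -0.041  0.023] z [ 0.045  0.645 -0.763] tilt 40.3 az 86.0 yawY -2.4 q [ 0.404 -0.101  1.491  0.621  1.417  0.446] F [ 0.5 -0.5 -0.2] op 85.4
tool delta total [-0.5403  0.1374 -0.0677]
per row [-0.06    0.0153 -0.0075]
```

```bash
python3 -m inch '[{"delta_pos":[-0.054,0.0138,-0.0068],"spin":0},{"delta_pos":[-0.054,0.0138,-0.0068],"spin":0},{"delta_pos":[-0.054,0.0138,-0.0068],"spin":0},{"delta_pos":[-0.054,0.0138,-0.0068],"spin":0},{"delta_pos":[-0.054,0.0138,-0.0068],"spin":0},{"delta_pos":[-0.054,0.0138,-0.0068],"spin":0},{"delta_pos":[-0.054,0.0138,-0.0068],"spin":0},{"delta_pos":[-0.054,0.0138,-0.0068],"spin":0},{"delta_pos":[-0.054,0.0138,-0.0068],"spin":0},{"delta_pos":[0,0,0],"spin":0}]'
python3 - <<'E'
from h import *
s,M=stt([534,98,125],3)
save('wrist','w1.png'); save('scene','s1.png')
E
```

```text
time: 8.6
ee_pos: [541.2, 69.1, 270.1]
ee_rot: [-1.866, -1.831, -0.776]
wrist_force: [-0.8, 0.3, -0.4]
opening: 85.4
t 8.6 p [541.2  69.1 270.1] x [-0.018  0.765  0.643] y [ 0.995 -0.052  0.09 ] z [ 0.103  0.642 -0.76 ] tilt 40.5 az 80.9 yawY -3.0 q [-0.486  0.11   1.767  0.663  1.541 -0.583] F [-0.8  0.3 -0.4] op 85.4
tool delta total [-0.0712 -0.0218  0.1281]
per row [-0.0237 -0.0073  0.0427]
```

View pics/w1.png

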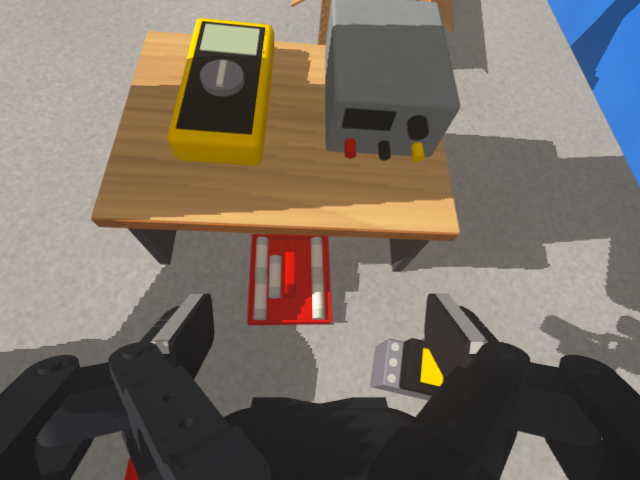

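View pics/s1.png

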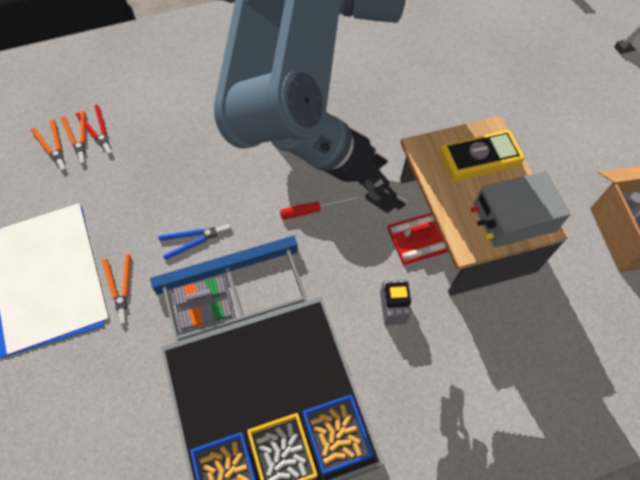

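```bash
python3 -m inch '[{"delta_pos":[0.054,-0.0138,0.0068],"spin":0},{"delta_pos":[0.054,-0.0138,0.0068],"spin":0},{"delta_pos":[0.054,-0.0138,0.0068],"spin":0},{"delta_pos":[0.054,-0.0138,0.0068],"spin":0}]'
python3 - <<'E'
from h import *
s,M=stt()
E
```

```text
time: 9.2
ee_pos: [482.1, 264.5, 394.6]
ee_rot: [-1.862, -1.842, -0.79]
wrist_force: [1.5, -0.5, -0.6]
opening: 85.2
t 9.2 p [482.1 264.5 394.6] x [-0.03   0.765  0.643] y [ 0.993 -0.049  0.104] z [ 0.111  0.642 -0.758] tilt 40.7 az 80.2 yawY -2.8 q [-0.132 -0.172  1.789  0.711  1.51  -0.16 ] F [ 1.5 -0.5 -0.6] op 85.2
```

```bash
python3 -m inch '[{"delta_pos":[0.0,-0.045,-0.005],"spin":0},{"delta_pos":[0.0,-0.045,-0.005],"spin":0},{"delta_pos":[0.0,-0.045,-0.005],"spin":0}]'
python3 - <<'E'
from h import *
s,M=stt()
E
```

```text
time: 9.57
ee_pos: [340.1, 268.5, 400.1]
ee_rot: [-1.844, -1.866, -0.807]
wrist_force: [-1.1, -0.6, 1.4]
opening: 85.3
t 9.57 p [340.1 268.5 400.1] x [-0.055  0.764  0.643] y [ 0.992 -0.034  0.124] z [ 0.117  0.644 -0.756] tilt 40.9 az 79.7 yawY -1.9 q [-0.185 -0.563  2.051  0.715  1.637 -0.142] F [-1.1 -0.6  1.4] op 85.3
```

```bash
python3 -m inch '[{"delta_pos":[0.0,-0.04,-0.005],"spin":0},{"delta_pos":[0.0,-0.04,-0.005],"spin":0},{"delta_pos":[0.0,-0.04,-0.005],"spin":0}]'
python3 - <<'E'
from h import *
s,M=stt()
E
```

```text
time: 9.95
ee_pos: [232.8, 272.9, 400.4]
ee_rot: [-1.825, -1.883, -0.79]
wrist_force: [-1.9, -1.5, -1.0]
opening: 85.5
t 9.95 p [232.8 272.9 400.4] x [-0.068  0.767  0.638] y [ 0.993 -0.012  0.119] z [ 0.099  0.642 -0.76 ] tilt 40.5 az 81.2 yawY -0.7 q [-0.261 -0.895  2.195  0.735  1.845 -0.086] F [-1.9 -1.5 -1. ] op 85.5
```

```bash
python3 -m inch '[{"delta_pos":[0.0,-0.03,-0.003],"spin":0},{"delta_pos":[0.0,-0.03,-0.003],"spin":0},{"delta_pos":[0.0,-0.03,-0.003],"spin":0}]'
python3 - <<'E'
from h import *
s,M=stt()
E
```

```text
time: 10.32
ee_pos: [201.8, 297.4, 405.4]
ee_rot: [-1.798, -1.902, -0.717]
wrist_force: [0.2, -0.7, -0.2]
opening: 85.6
t 10.32 p [201.8 297.4 405.4] x [-0.072  0.777  0.625] y [0.996 0.028 0.079] z [ 0.043  0.629 -0.777] tilt 39.1 az 86.0 yawY 1.6 q [-0.115 -0.895  2.175  0.708  1.823  0.027] F [ 0.2 -0.7 -0.2] op 85.6
```

```bash
python3 -m inch '[{"delta_pos":[0.0,-0.03,-0.003],"spin":0},{"delta_pos":[0.0,-0.03,-0.003],"spin":0},{"delta_pos":[0.0,-0.03,-0.003],"spin":0}]'
python3 - <<'E'
from h import *
s,M=stt([534,90,300],12)
E
```

```text
time: 10.7
ee_pos: [160.4, 327.4, 416.0]
ee_rot: [-1.777, -1.926, -0.649]
wrist_force: [-0.1, -0.2, -0.2]
opening: 85.0
t 10.7 p [160.4 327.4 416. ] x [-0.079  0.791  0.606] y [0.997 0.065 0.045] z [-0.004  0.608 -0.794] tilt 37.4 az 90.4 yawY 3.7 q [ 0.094 -0.895  2.144  0.666  1.773  0.193] F [-0.1 -0.2 -0.2] op 85.0
tool delta total [-0.2875  0.3519 -0.0537]
per row [-0.024   0.0293 -0.0045]
```

```bash
python3 -m inch '[{"delta_pos":[-0.024,0.03,-0.0045],"spin":0},{"delta_pos":[-0.024,0.03,-0.0045],"spin":0},{"delta_pos":[-0.024,0.03,-0.0045],"spin":0},{"delta_pos":[-0.024,0.03,-0.0045],"spin":0},{"delta_pos":[-0.024,0.03,-0.0045],"spin":0},{"delta_pos":[-0.024,0.03,-0.0045],"spin":0},{"delta_pos":[-0.024,0.03,-0.0045],"spin":0},{"delta_pos":[-0.024,0.03,-0.0045],"spin":0},{"delta_pos":[-0.024,0.03,-0.0045],"spin":0},{"delta_pos":[-0.024,0.03,-0.0045],"spin":0},{"delta_pos":[-0.024,0.03,-0.0045],"spin":0},{"delta_pos":[-0.024,0.03,-0.0045],"spin":0}]'
python3 - <<'E'
from h import *
s,M=stt([534,90,140],6)
E
```

```text
time: 12.2
ee_pos: [552.4, 111.7, 333.1]
ee_rot: [-1.731, -2.007, -0.693]
wrist_force: [0.2, 0.4, 1.7]
opening: 85.3
t 12.2 p [552.4 111.7 333.1] x [-0.154  0.79   0.594] y [0.988 0.111 0.109] z [ 0.02   0.603 -0.797] tilt 37.1 az 88.1 yawY 6.4 q [-0.362  0.099  1.623  0.61   1.643 -0.534] F [0.2 0.4 1.7] op 85.3
tool delta total [-0.129  -0.0416  0.1405]
per row [-0.0215 -0.0069  0.0234]
```

```bash
python3 -m inch '[{"delta_pos":[0,0,0],"spin":0.09},{"delta_pos":[0,0,0],"spin":0.09},{"delta_pos":[0,0,0],"spin":0}]'
python3 - <<'E'
from h import *
s,M=stt([534,90,140],8)
E
```

```text
time: 12.58
ee_pos: [554.3, 115.1, 337.7]
ee_rot: [-1.883, -1.829, -0.638]
wrist_force: [-0.4, 0.6, -0.2]
opening: 85.5
t 12.57 p [554.3 115.1 337.7] x [0.021 0.798 0.602] y [ 0.999 -0.031  0.007] z [ 0.025  0.602 -0.798] tilt 37.0 az 87.6 yawY -1.8 q [-0.355  0.095  1.617  0.612  1.642 -0.348] F [-0.4  0.6 -0.2] op 85.5
tool delta total [-0.1394 -0.0209  0.1422]
per row [-0.0174 -0.0026  0.0178]
```

```bash
python3 -m inch '[{"delta_pos":[-0.0175,-0.0026,0.018],"spin":0},{"delta_pos":[-0.0175,-0.0026,0.018],"spin":0},{"delta_pos":[-0.0175,-0.0026,0.018],"spin":0},{"delta_pos":[-0.0175,-0.0026,0.018],"spin":0},{"delta_pos":[-0.0175,-0.0026,0.018],"spin":0},{"delta_pos":[-0.0175,-0.0026,0.018],"spin":0},{"delta_pos":[-0.0175,-0.0026,0.018],"spin":0},{"delta_pos":[-0.0175,-0.0026,0.018],"spin":0},{"delta_pos":[0,0,0],"spin":0}]'
python3 - <<'E'
from h import *
s,M=stt([534,90,140],8)
save('wrist','w2.png'); c=cam('wrist',s)
for q in ['tray_grip','fuse1_mid']:
    print(q,[(np.round(x['pixel'],1).tolist(),round(x['confidence'],2), at_z(c,x['pixel'],46 if q=='tray_grip' else 10).round(1)) for x in bot.landmark_of('wrist',q)])
E
```

```text
time: 13.7
ee_pos: [528.2, 94.5, 126.8]
ee_rot: [-1.866, -1.853, -0.639]
wrist_force: [-0.5, 0.6, -0.4]
opening: 85.4
t 13.7 p [528.2  94.5 126.8] x [-0.     0.801  0.599] y [ 1.    -0.013  0.017] z [ 0.022  0.599 -0.801] tilt 36.8 az 87.9 yawY -0.7 q [-0.407  0.301  1.84   0.615  1.319 -0.656] F [-0.5  0.6 -0.4] op 85.4
tool delta total [ 0.0043  0.0061 -0.0131]
per row [ 0.0005  0.0008 -0.0016]
tray_grip [([324.2, 225.0], 0.92, array([534.6, 164.8,  46. ]))]
fuse1_mid [([360.8, 271.3], 0.59, array([564.3, 140.2,  10. ]))]
```

View pics/w2.png

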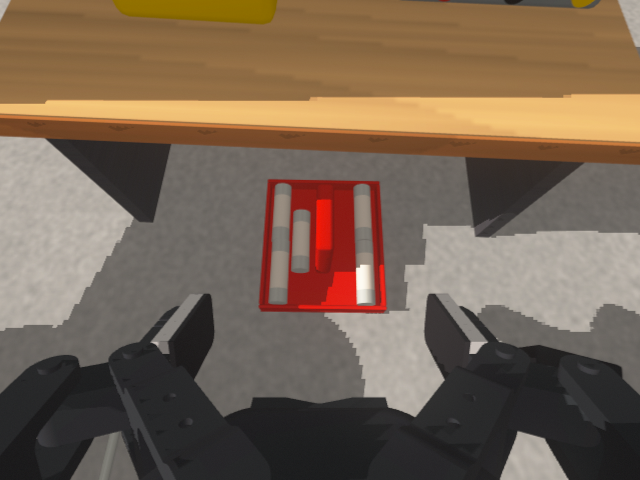

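```bash
python3 -m inch '[{"delta_pos":[0.002,0.003,0.005],"spin":0.028},{"delta_pos":[0.002,0.003,0.015],"spin":0},{"delta_pos":[0,0,0.018],"spin":0},{"delta_pos":[0,0,0.018],"spin":0},{"delta_pos":[0,0,0.015],"spin":0},{"delta_pos":[0,0,0.01],"spin":0},{"delta_pos":[0,0,0],"spin":0}]'
python3 - <<'E'
from h import *
s,M=stt([534.8,170,32])
save('wrist','w3.png')
E
```

```text
time: 14.72
ee_pos: [540.0, 149.8, 63.9]
ee_rot: [-1.89, -1.83, -0.634]
wrist_force: [0.4, 0.3, -0.8]
opening: 85.4
t 14.72 p [540.  149.8  63.9] x [0.024 0.802 0.597] y [ 0.999 -0.035  0.007] z [ 0.027  0.597 -0.802] tilt 36.7 az 87.4 yawY -2.0 q [-0.299  0.419  1.844  0.681  1.164 -0.636] F [ 0.4  0.3 -0.8] op 85.4
tool delta total [-0.003  -0.0061  0.0375]
```

View pics/w3.png

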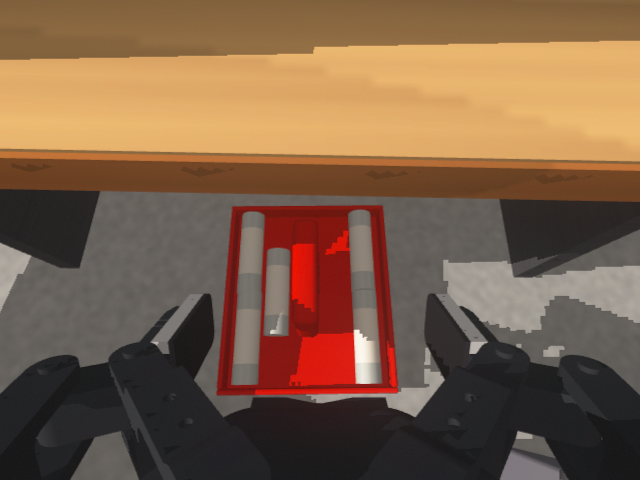

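```bash
python3 -m inch '[{"delta_pos":[-0.001,-0.003,0.012],"spin":0},{"delta_pos":[-0.001,-0.003,0.012],"spin":0},{"delta_pos":[0,0,0.01],"spin":0},{"delta_pos":[0,0,0],"spin":0}]'
python3 - <<'E'
from h import *
s,M=stt([534.8,170,32])
save('wrist','w4.png')
E
```

```text
time: 15.28
ee_pos: [535.5, 168.9, 34.5]
ee_rot: [-1.892, -1.83, -0.636]
wrist_force: [-0.2, -0.3, 0.1]
opening: 85.5
t 15.28 p [535.5 168.9  34.5] x [0.024 0.802 0.597] y [ 0.999 -0.036  0.009] z [ 0.029  0.596 -0.802] tilt 36.6 az 87.2 yawY -2.1 q [-0.266  0.466  1.859  0.714  1.098 -0.66 ] F [-0.2 -0.3  0.1] op 85.5
tool delta total [-0.0006 -0.0008  0.0026]
```

View pics/w4.png

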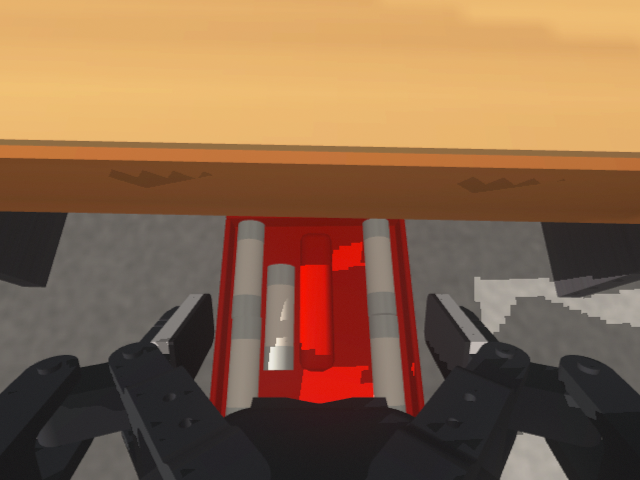

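```bash
python3 -m inch '[{"delta_pos":[0,0,0],"spin":0},{"delta_pos":[0,0,0],"spin":0},{"delta_pos":[0,0,0],"spin":0},{"delta_pos":[0,0,0],"spin":0},{"delta_pos":[0,0,0],"spin":0}]' 0 60
python3 - <<'E'
from h import *
s,M=stt([534.8,170,45])
save('wrist','w5.png')
E
```

```text
time: 15.95
ee_pos: [536.7, 168.1, 35.9]
ee_rot: [-1.893, -1.831, -0.638]
wrist_force: [-0.9, -0.7, 2.9]
opening: 10.9
t 15.95 p [536.7 168.1  35.9] x [0.023 0.802 0.597] y [ 0.999 -0.037  0.011] z [ 0.031  0.596 -0.802] tilt 36.6 az 87.0 yawY -2.1 q [-0.267  0.464  1.858  0.714  1.099 -0.659] F [-0.9 -0.7  2.9] op 10.9
tool delta total [ 0.0069 -0.0019 -0.0062]
```

View pics/w5.png

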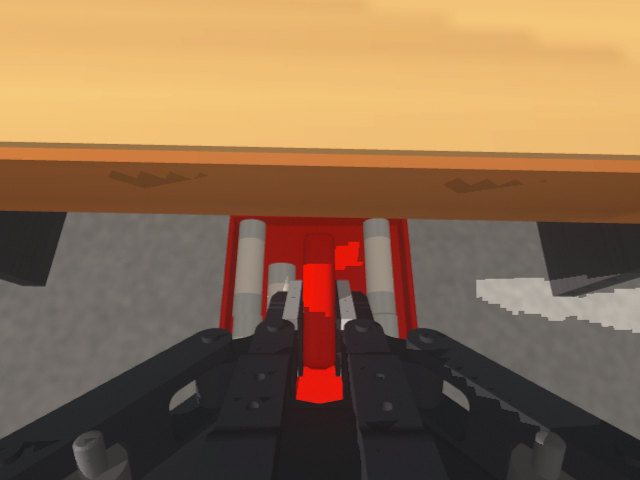

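```bash
python3 -m inch '[{"delta_pos":[0.0018,0,-0.0024],"spin":0},{"delta_pos":[0.0024,0,-0.0032],"spin":0},{"delta_pos":[-0.004,0.0003,-0.007],"spin":0},{"delta_pos":[-0.0084,0.0006,-0.0138],"spin":0},{"delta_pos":[-0.0084,0.0006,-0.0138],"spin":0},{"delta_pos":[-0.0084,0.0006,-0.0138],"spin":0},{"delta_pos":[-0.0084,0.0006,-0.0138],"spin":0},{"delta_pos":[-0.0084,0.0006,-0.0138],"spin":0},{"delta_pos":[-0.004,0,-0.007],"spin":0},{"delta_pos":[0,0,0],"spin":0}]'
python3 - <<'E'
from h import *
s,M=stt([537,-20,106])
save('wrist','w6.png'); save('scene','s6.png'); save('side','d6.png')
E
```

```text
time: 17.25
ee_pos: [536.4, 70.0, 82.3]
ee_rot: [-1.897, -1.832, -0.637]
wrist_force: [0.4, 0.4, -3.0]
opening: 10.9
t 17.25 p [536.4  70.   82.3] x [0.024 0.804 0.594] y [ 0.999 -0.039  0.012] z [ 0.033  0.593 -0.804] tilt 36.5 az 86.8 yawY -2.3 q [-0.443  0.394  1.827  0.617  1.258 -0.705] F [ 0.4  0.4 -3. ] op 10.9
tool delta total [-0.0582  0.0044 -0.0724]
```

View pics/w6.png

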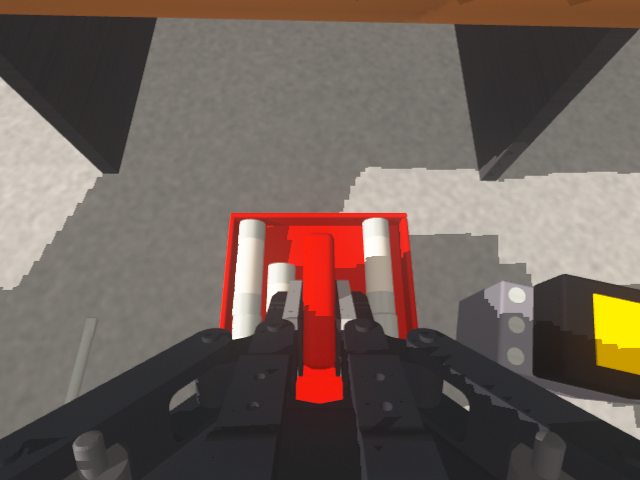

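View pics/d6.png

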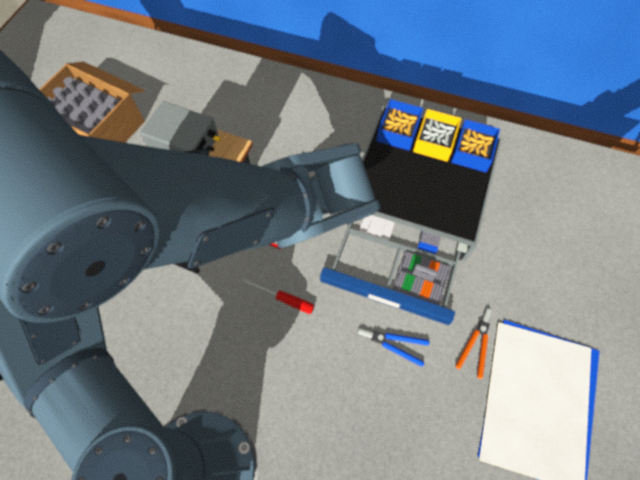

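```bash
python3 - <<'E'
from h import *
cs,cd=cam('scene'),cam('side')
u=np.array([1,-.0095]);v=np.array([.0095,1]);o=np.array([454.5,-247.2])
for n in ['scene','side']:
    X=np.load(f'pics/{n}_X.npy'); P=X[(X[...,2]<80)&(X[...,2]>5)&(X[...,0]>440)&(X[...,0]<640)&(X[...,1]<-80)&(X[...,1]>-420)]
    xl=(P[:,:2]-o)@u; yl=(P[:,:2]-o)@v; z=P[:,2]
    # height profile along y for xl in 50..110
    for lab,a,b,m,rng in [('y-profile',yl,z,(xl>45)&(xl<115),range(-20,170,4)),('x-profile',xl,z,(yl>25)&(yl<110),range(-12,170,4))]:
        print(n,lab,[(k,int(np.median(b[m&(a>=k)&(a<k+4)])) if (m&(a>=k)&(a<k+4)).any() else None) for k in rng])
E
```

```text
scene y-profile [(-20, 36), (-16, 27), (-12, 13), (-8, 12), (-4, 30), (0, 32), (4, 11), (8, 12), (12, 12), (16, 12), (20, 12), (24, 12), (28, 12), (32, 12), (36, 12), (40, 11), (44, 12), (48, 12), (52, 12), (56, 12), (60, 12), (64, 11), (68, 12), (72, 12), (76, 12), (80, 12), (84, 13), (88, 12), (92, 12), (96, 13), (100, 12), (104, 12), (108, 12), (112, 12), (116, 12), (120, 12), (124, 12), (128, 25), (132, 36), (136, 5), (140, None), (144, None), (148, 6), (152, None), (156, None), (160, None), (164, 5), (168, None)]
scene x-profile [(-12, None), (-8, None), (-4, 37), (0, 40), (4, 41), (8, 41), (12, 41), (16, 41), (20, 38), (24, 22), (28, 11), (32, 11), (36, 11), (40, 11), (44, 12), (48, 11), (52, 12), (56, 12), (60, 12), (64, 12), (68, 12), (72, 12), (76, 12), (80, 12), (84, 12), (88, 12), (92, 12), (96, 13), (100, 12), (104, 12), (108, 12), (112, 12), (116, 13), (120, 13), (124, 13), (128, 15), (132, 32), (136, 35), (140, 30), (144, 29), (148, None), (152, None), (156, None), (160, None), (164, None), (168, None)]
side y-profile [(-20, 35), (-16, 26), (-12, 12), (-8, 11), (-4, 30)
[... 262 characters left out ...]
04, 11), (108, 11), (112, 12), (116, 11), (120, 12), (124, 12), (128, 29), (132, 35), (136, None), (140, None), (144, None), (148, None), (152, None), (156, None), (160, None), (164, None), (168, None)]
side x-profile [(-12, None), (-8, None), (-4, 29), (0, 30), (4, 40), (8, 41), (12, 41), (16, 40), (20, 40), (24, 38), (28, None), (32, 11), (36, 11), (40, 10), (44, 11), (48, 11), (52, 11), (56, 11), (60, 11), (64, 11), (68, 11), (72, 11), (76, 11), (80, 11), (84, 11), (88, 11), (92, 11), (96, 12), (100, 11), (104, 11), (108, 11), (112, 12), (116, 13), (120, 12), (124, 12), (128, 12), (132, 13), (136, 25), (140, 34), (144, 26), (148, 25), (152, 22), (156, 21), (160, 22), (164, 23), (168, 21)]
```

```bash
python3 -m inch '[{"delta_pos":[-0.007,0.0005,-0.0076],"spin":0},{"delta_pos":[-0.0137,0.0009,-0.0151],"spin":0},{"delta_pos":[-0.0137,0.0009,-0.0151],"spin":0},{"delta_pos":[-0.0137,0.0009,-0.0151],"spin":0},{"delta_pos":[-0.0137,0.0009,-0.0151],"spin":0},{"delta_pos":[-0.0137,0.0009,-0.0151],"spin":0},{"delta_pos":[-0.0137,0.0009,-0.0151],"spin":0},{"delta_pos":[-0.0137,0.0009,-0.0151],"spin":0},{"delta_pos":[-0.007,0.0005,-0.0076],"spin":0}]'
python3 - <<'E'
from h import *
s,M=stt([537.6,-177,115],5)
E
```

```text
time: 18.52
ee_pos: [536.5, -100.9, 115.6]
ee_rot: [-1.896, -1.832, -0.636]
wrist_force: [1.2, 0.2, -3.0]
opening: 11.4
t 18.52 p [ 536.5 -100.9  115.6] x [0.024 0.804 0.594] y [ 0.999 -0.038  0.011] z [ 0.032  0.593 -0.804] tilt 36.5 az 87.0 yawY -2.2 q [-0.701  0.45   1.656  0.496  1.469 -0.829] F [ 1.2  0.2 -3. ] op 11.4
tool delta total [-0.0615  0.004  -0.0446]
per row [-0.0123  0.0008 -0.0089]
```

Orientation is holding. I'll continue to above the bay.

```bash
python3 -m inch '[{"delta_pos":[-0.006,0.0004,-0.0045],"spin":0},{"delta_pos":[-0.0123,0.0008,-0.0089],"spin":0},{"delta_pos":[-0.0123,0.0008,-0.0089],"spin":0},{"delta_pos":[-0.0123,0.0008,-0.0089],"spin":0},{"delta_pos":[-0.0123,0.0008,-0.0089],"spin":0},{"delta_pos":[-0.004,0.0003,-0.003],"spin":0},{"delta_pos":[0,0,0],"spin":0}]'
python3 - <<'E'
from h import *
s,M=stt([537.6,-177,115],5)
save('wrist','w7.png'); save('scene','s7.png'); save('side','d7.png')
for f,b in [('s7',(130,190,400,390)),('d7',(300,160,500,340))]:
    p=cv2.imread(f'pics/{f}.png')[b[1]:b[3],b[0]:b[2]]; k=min(800/(b[2]-b[0]),600/(b[3]-b[1])); cv2.imwrite(f'pics/{f}z.png',cv2.resize(p,None,fx=k,fy=k,interpolation=cv2.INTER_CUBIC))
E
```

```text
time: 19.4
ee_pos: [537.5, -179.2, 114.5]
ee_rot: [-1.895, -1.831, -0.636]
wrist_force: [0.2, 0.7, -2.5]
opening: 11.1
t 19.4 p [ 537.5 -179.2  114.5] x [0.024 0.803 0.595] y [ 0.999 -0.038  0.01 ] z [ 0.031  0.594 -0.804] tilt 36.5 az 87.0 yawY -2.2 q [-0.794  0.53   1.538  0.454  1.541 -0.883] F [ 0.2  0.7 -2.5] op 11.1
tool delta total [ 0.0021 -0.      0.0009]
per row [ 0.0004 -0.      0.0002]
```

View pics/w7.png

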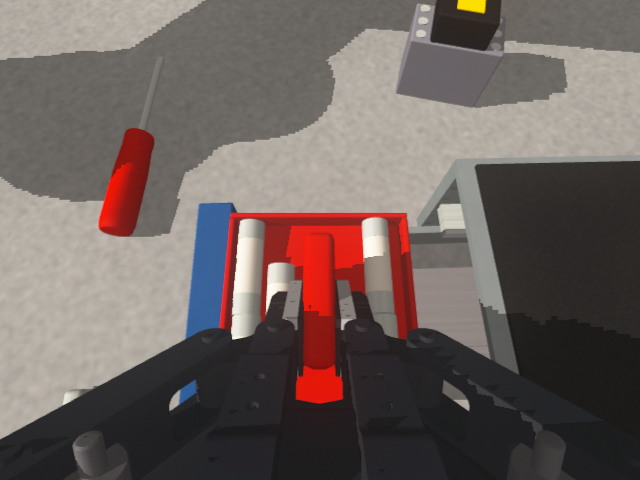

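View pics/s7z.png

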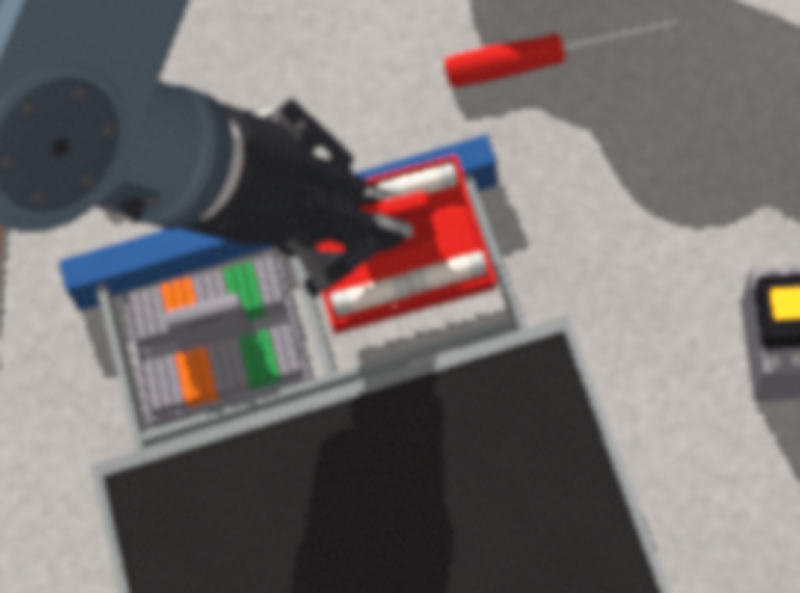

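View pics/d7z.png

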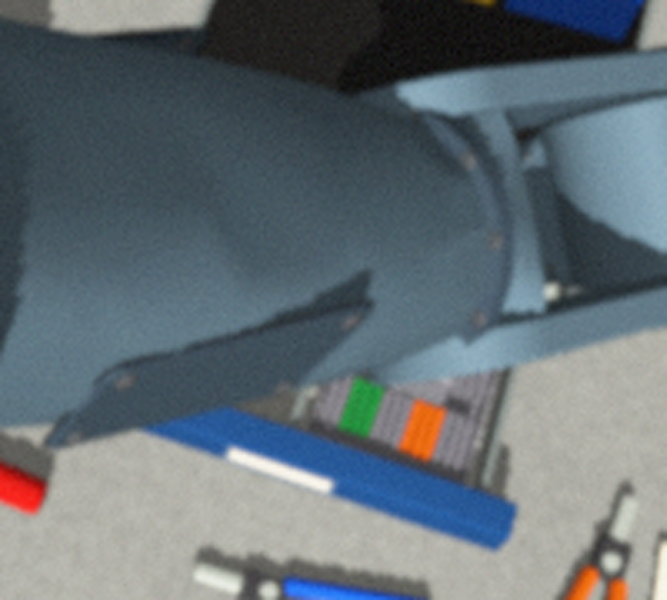

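```bash
python3 - <<'E'
from h import *
c=cam('scene'); D=np.load('pics/s7.npy'); p=cv2.imread('pics/s7.png'); h=cv2.cvtColor(p,cv2.COLOR_BGR2HSV)
v,u=np.mgrid[0:480,0:640]; o=-c[1].T@c[2]; d=np.stack([u,v,np.ones_like(u)],-1)@np.linalg.inv(c[0]).T@c[1]; X=o+d*D[...,None]
m=((h[...,0]<8)|(h[...,0]>172))&(h[...,1]>150)&(X[...,0]>470)&(X[...,0]<610)&(X[...,1]>-260)&(X[...,1]<-100)&(X[...,2]>60)
P=X[m]; print(len(P),np.histogram(P[:,2],bins=range(60,160,8)))
L=P[(P[:,2]<103)]; r=cv2.minAreaRect(L[:,:2].astype(np.float32)); print(r,cv2.boxPoints(r).round(1).tolist())
# floor plane fit for tilt
F=P[(P[:,2]<90)]; A=np.c_[F[:,:2]-[537,-180],np.ones(len(F))]; print('floor plane slopes',np.linalg.lstsq(A,F[:,2],rcond=None)[0].round(3))
# back right corner etc.
m2=(X[...,2]>55)&(X[...,2]<70)
for q in ['tray_grip','empty_bay','tray2_grip']:
    print(q,[(np.round(x['pixel'],1).tolist(),round(x['confidence'],2)) for x in bot.landmark_of('scene',q)])
E
```

```text
1084 (array([  0,   1, 530, 139, 178,  11,  10,  19,  21,  27, 102,   5]), array([ 60,  68,  76,  84,  92, 100, 108, 116, 124, 132, 140, 148, 156]))
((538.233154296875, -181.43475341796875), (108.74768829345703, 98.13577270507812), 87.89773559570312) [[487.20001220703125, -234.0], [585.2999877929688, -237.60000610351562], [589.2999877929688, -128.89999389648438], [491.20001220703125, -125.30000305175781]]
floor plane slopes [3.9000e-02 0.0000e+00 8.1693e+01]
tray_grip [([260.3, 261.9], 0.92)]
empty_bay [([269.9, 285.8], 0.82)]
tray2_grip [([198.5, 296.5], 0.67), ([227.9, 269.7], 0.23), ([280.4, 282.7], 0.19)]
```

```bash
python3 -m inch '[{"delta_pos":[-0.0036,-0.0006,0.0048],"spin":0},{"delta_pos":[-0.0077,-0.0006,0.0104],"spin":0},{"delta_pos":[-0.0077,-0.0006,0.0104],"spin":0},{"delta_pos":[-0.0077,0,0.0104],"spin":0},{"delta_pos":[-0.004,0,0.0054],"spin":0},{"delta_pos":[0,0,0],"spin":0}]'
python3 - <<'E'
from h import *
s,M=stt([537,-178,52],5)
save('wrist','w8.png')
E
```

```text
time: 20.45
ee_pos: [535.5, -177.1, 58.1]
ee_rot: [-1.893, -1.83, -0.634]
wrist_force: [-0.2, -0.4, -1.7]
opening: 11.3
t 20.45 p [ 535.5 -177.1   58.1] x [0.024 0.802 0.596] y [ 0.999 -0.036  0.008] z [ 0.028  0.596 -0.803] tilt 36.6 az 87.3 yawY -2.1 q [-0.794  0.612  1.551  0.456  1.458 -0.925] F [-0.2 -0.4 -1.7] op 11.3
tool delta total [-0.0043  0.0015  0.0045]
per row [-0.0009  0.0003  0.0009]
```

View pics/w8.png

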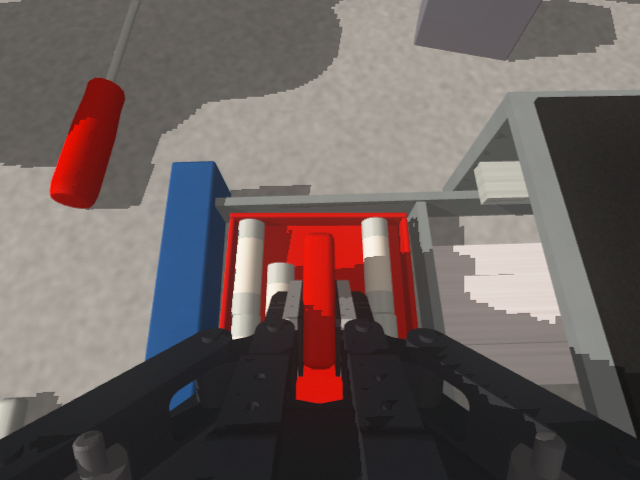

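```bash
python3 -m inch '[{"delta_pos":[-0.0015,0.001,0.002],"spin":0},{"delta_pos":[-0.0015,0.0005,0.002],"spin":0},{"delta_pos":[-0.0012,0,0.0016],"spin":0},{"delta_pos":[0,0,0],"spin":0}]'
python3 - <<'E'
from h import *
s,M=stt([537,-178,50],5)
E
```

```text
time: 21.0
ee_pos: [538.1, -178.0, 52.2]
ee_rot: [-1.894, -1.833, -0.635]
wrist_force: [0.2, -0.1, -1.2]
opening: 11.5
t 21.0 p [ 538.1 -178.    52.2] x [0.023 0.804 0.595] y [ 0.999 -0.036  0.011] z [ 0.03   0.594 -0.804] tilt 36.5 az 87.1 yawY -2.1 q [-0.792  0.624  1.546  0.458  1.449 -0.928] F [ 0.2 -0.1 -1.2] op 11.5
tool delta total [-0.0013 -0.0011  0.0017]
per row [-0.0003 -0.0002  0.0003]
```

```bash
python3 -m inch '[{"delta_pos":[-0.001,-0.0005,0.0013],"spin":0},{"delta_pos":[-0.0008,0,0.001],"spin":0},{"delta_pos":[0,0,0],"spin":0}]'
python3 - <<'E'
from h import *
s,M=stt([537,-178,50],5)
E
```

```text
time: 21.38
ee_pos: [537.6, -178.2, 49.2]
ee_rot: [-1.894, -1.833, -0.635]
wrist_force: [-0.2, 0.1, -3.1]
opening: 11.7
t 21.38 p [ 537.6 -178.2   49.2] x [0.023 0.804 0.594] y [ 0.999 -0.036  0.011] z [ 0.03   0.594 -0.804] tilt 36.5 az 87.1 yawY -2.1 q [-0.792  0.628  1.547  0.458  1.445 -0.93 ] F [-0.2  0.1 -3.1] op 11.7
tool delta total [ 0.0006 -0.0006 -0.0005]
per row [ 0.0001 -0.0001 -0.0001]
```

```bash
python3 -m inch '[{"delta_pos":[-0.0008,0,0.001],"spin":0},{"delta_pos":[-0.0005,0,0.0006],"spin":0},{"delta_pos":[0,0,0],"spin":0}]'
python3 - <<'E'
from h import *
s,M=stt([537,-178,50],5); save('wrist','w9.png')
print(bot.get_state()['wrist_force'].round(1))
E
```

```text
time: 21.75
ee_pos: [537.8, -178.4, 48.7]
ee_rot: [-1.893, -1.833, -0.637]
wrist_force: [-0.4, 0.4, -0.4]
opening: 11.2
t 21.75 p [ 537.8 -178.4   48.7] x [0.022 0.803 0.595] y [ 0.999 -0.036  0.012] z [ 0.031  0.595 -0.803] tilt 36.6 az 87.0 yawY -2.0 q [-0.793  0.63   1.546  0.459  1.445 -0.932] F [-0.4  0.4 -0.4] op 11.2
tool delta total [ 0.0011 -0.0008 -0.0008]
per row [ 0.0002 -0.0002 -0.0002]
[-1.5 -0.5  2.1]
```

View pics/w9.png

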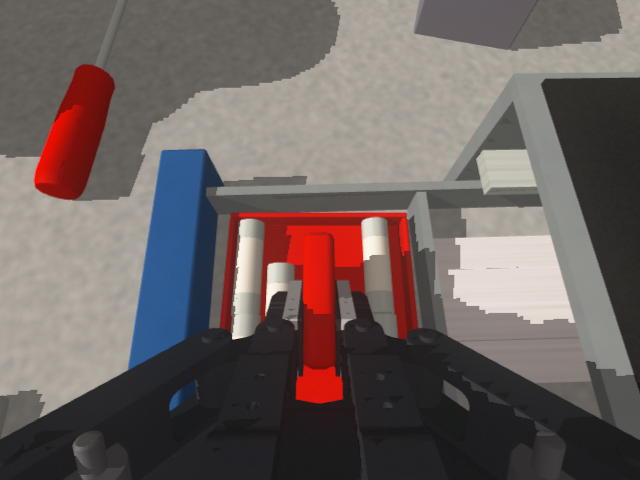

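```bash
python3 -m inch '[{"delta_pos":[0,0,0],"spin":0},{"delta_pos":[0,0,0],"spin":0},{"delta_pos":[0,0,0],"spin":0}]' 0.4
python3 - <<'E'
from h import *
s,M=stt(); save('wrist','w10.png')
E
```

```text
time: 22.18
ee_pos: [538.1, -178.4, 48.4]
ee_rot: [-1.893, -1.834, -0.637]
wrist_force: [-0.7, -0.0, 0.6]
opening: 34.2
t 22.18 p [ 538.1 -178.4   48.4] x [0.022 0.804 0.595] y [ 0.999 -0.036  0.012] z [ 0.031  0.594 -0.804] tilt 36.5 az 87.0 yawY -2.1 q [-0.793  0.63   1.546  0.459  1.444 -0.932] F [-0.7 -0.   0.6] op 34.2
```

View pics/w10.png

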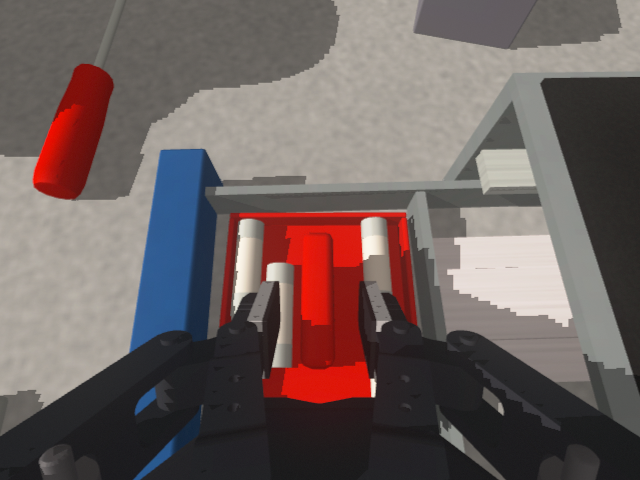

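```bash
python3 -m inch '[{"delta_pos":[0,0,-0.008],"spin":0},{"delta_pos":[0,0,-0.016],"spin":0},{"delta_pos":[0,0,-0.02],"spin":0},{"delta_pos":[0,0,-0.02],"spin":0},{"delta_pos":[0,0,-0.02],"spin":0},{"delta_pos":[0,0,-0.01],"spin":0},{"delta_pos":[0,0,0],"spin":0}]'
python3 - <<'E'
from h import *
s,M=stt(); save('wrist','w11.png'); save('scene','s11.png'); save('side','d11.png')
E
```

```text
time: 23.1
ee_pos: [535.7, -240.5, 131.3]
ee_rot: [-1.897, -1.837, -0.638]
wrist_force: [0.2, 0.0, -0.1]
opening: 34.3
t 23.1 p [ 535.7 -240.5  131.3] x [0.021 0.806 0.592] y [ 0.999 -0.038  0.015] z [ 0.034  0.591 -0.806] tilt 36.3 az 86.7 yawY -2.2 q [-0.86   0.57   1.434  0.425  1.618 -0.913] F [ 0.2  0.  -0.1] op 34.3
```

View pics/w11.png

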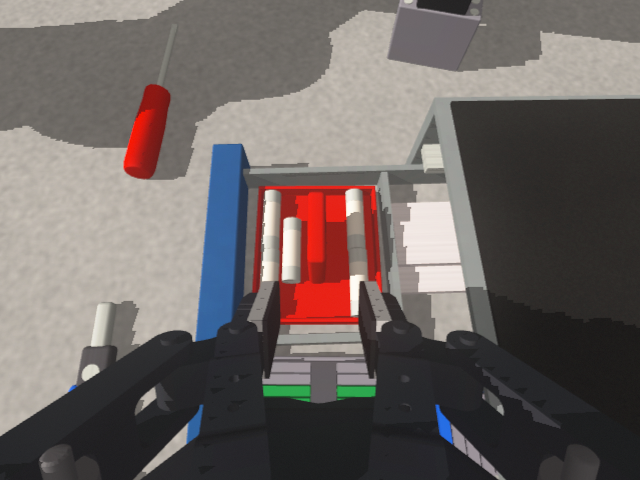

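View pics/s11.png

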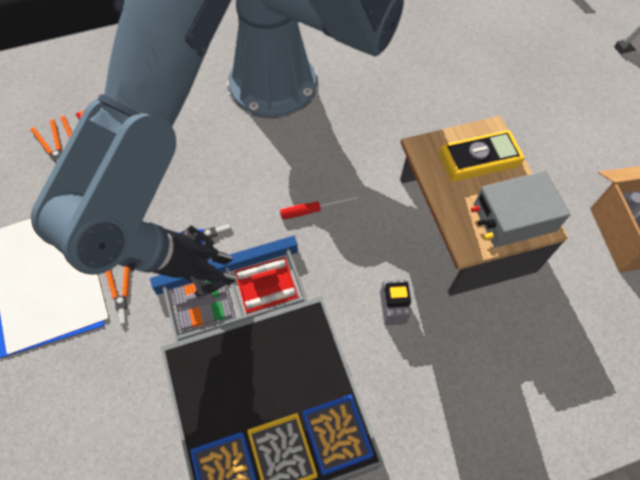

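```bash
python3 - <<'E'
from h import *
for n,f in [('scene','s11'),('side','d11')]:
    c=cam(n); D=np.load(f'pics/{f}.npy'); p=cv2.imread(f'pics/{f}.png'); h=cv2.cvtColor(p,cv2.COLOR_BGR2HSV)
    v,u=np.mgrid[0:480,0:640]; o=-c[1].T@c[2]; d=np.stack([u,v,np.ones_like(u)],-1)@np.linalg.inv(c[0]).T@c[1]; X=o+d*D[...,None]
    m=((h[...,0]<8)|(h[...,0]>172))&(h[...,1]>150)&(X[...,0]>470)&(X[...,0]<610)&(X[...,1]>-260)&(X[...,1]<-100)&(X[...,2]<90)&(X[...,2]>5)
    P=X[m]; L=P[P[:,2]<45]
    if len(L)>50:
        r=cv2.minAreaRect(L[:,:2].astype(np.float32)); print(n,len(P),P[:,2].max(),r)
        F=P[P[:,2]<24]; A=np.c_[F[:,:2]-[537,-180],np.ones(len(F))]; print('floor',np.linalg.lstsq(A,F[:,2],rcond=None)[0].round(3))
    m=(h[...,0]>95)&(h[...,0]<125)&(h[...,1]>120)&(X[...,2]>25)&(X[...,2]<55)&(X[...,1]<-60)&(X[...,0]>430)&(X[...,0]<520)
    k,l,s,_=cv2.connectedComponentsWithStats(np.uint8(m)); i=1+np.argmax(s[1:,4]); P=X[l==i]; r=cv2.minAreaRect(P[:,:2].astype(np.float32)); print('panel',len(P),r)
    for a,lo,hi in [('cutters',0,25)]:
        m=(h[...,0]>95)&(h[...,0]<125)&(h[...,1]>120)&(X[...,2]<22)&(X[...,1]<-100)&(X[...,0]>300)&(X[...,0]<450)
        P=X[m]; print('cutters',len(P),P.min(0).round() if len(P) else '',P.max(0).round() if len(P) else '')
E
```

```text
scene 1338 80.17013695096216 ((540.0126953125, -181.70556640625), (108.97872161865234, 95.510498046875), 87.03199005126953)
floor [1.9000e-02 2.0000e-03 1.5718e+01]
panel 956 ((468.9580993652344, -186.89309692382812), (185.24073791503906, 26.341506958007812), 89.27442169189453)
cutters 32 [ 359. -714.   -1.] [ 449. -274.   15.]
panel 810 ((467.0021667480469, -321.11175537109375), (29.75153350830078, 158.7191925048828), 0.1687426120042801)
cutters 867 [ 301. -725.   -5.] [ 450. -272.   18.]
```

```bash
python3 -m inch '[{"delta_pos":[0.0,-0.01,0],"spin":0},{"delta_pos":[0.0006,-0.02,0],"spin":0},{"delta_pos":[0.0006,-0.02,0],"spin":0},{"delta_pos":[0.0006,-0.02,0],"spin":0},{"delta_pos":[0.0006,-0.02,0],"spin":0},{"delta_pos":[0.0006,-0.02,0],"spin":0},{"delta_pos":[0.0006,-0.02,0],"spin":0},{"delta_pos":[0,-0.01,0],"spin":0},{"delta_pos":[0,0,0],"spin":0}]' 1
python3 - <<'E'
from h import *
s,M=stt([388,-229,90],4); save('wrist','w12.png'); c=cam('wrist',s)
D=np.load('pics/w12.npy'); p=cv2.imread('pics/w12.png'); h=cv2.cvtColor(p,cv2.COLOR_BGR2HSV)
save('scene','s12.png')
# cutters from initial scene: all points above bench near
X=np.load('pics/scene_X.npy'); m=(X[...,2]>5)&(X[...,2]<25)&(X[...,0]>300)&(X[...,0]<448)&(X[...,1]<-100)&(X[...,1]>-420)
P=X[m]; print(len(P),P.min(0).round(),P.max(0).round())
for k in range(300,450,15):
    Q=P[(P[:,0]>=k)&(P[:,0]<k+15)]
    if len(Q): print(k,Q[:,1].min().round(),Q[:,1].max().round(),Q[:,2].max().round())
E
```

```text
time: 24.38
ee_pos: [385.4, -224.0, 126.2]
ee_rot: [-1.884, -1.827, -0.636]
wrist_force: [1.0, -0.3, 0.1]
opening: 85.4
t 24.38 p [ 385.4 -224.   126.2] x [0.023 0.799 0.601] y [ 0.999 -0.033  0.005] z [ 0.024  0.601 -0.799] tilt 37.0 az 87.7 yawY -1.9 q [-1.044  0.363  1.759  0.329  1.585 -1.105] F [ 1.  -0.3  0.1] op 85.4
tool delta total [-0.0258  0.0025  0.026 ]
per row [-0.0064  0.0006  0.0065]
796 [ 301. -418.    5.] [ 435. -100.   22.]
300 -415.0 -119.0 6.0
315 -394.0 -115.0 7.0
330 -403.0 -119.0 8.0
345 -369.0 -129.0 18.0
360 -350.0 -137.0 18.0
375 -410.0 -101.0 22.0
390 -403.0 -100.0 20.0
405 -412.0 -147.0 14.0
420 -418.0 -114.0 6.0
435 -112.0 -112.0 6.0
```

View pics/w12.png

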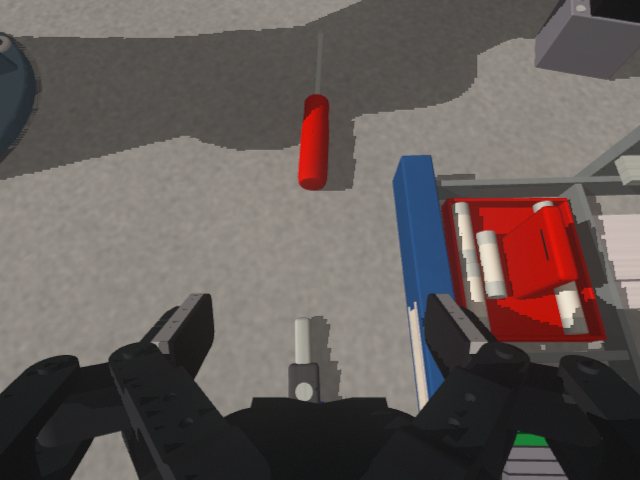

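View pics/s12.png

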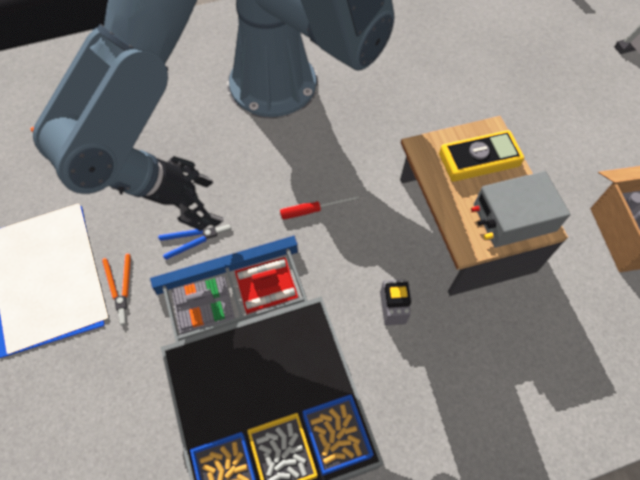

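```bash
python3 -m inch '[{"delta_pos":[-0.006,0.0,0.007],"spin":0},{"delta_pos":[-0.013,0.0,0.015],"spin":0},{"delta_pos":[-0.013,0.0,0.015],"spin":0},{"delta_pos":[-0.013,0.0,0.015],"spin":0},{"delta_pos":[-0.013,0.0,0.015],"spin":0},{"delta_pos":[-0.007,0,0.008],"spin":0},{"delta_pos":[0,0,0],"spin":0}]'
python3 - <<'E'
from h import *
s,M=stt([390,-231,15],1); save('wrist','w13.png');save('side','d13.png');save('scene','s13.png')
E
```

```text
time: 25.35
ee_pos: [386.5, -229.6, 17.4]
ee_rot: [-1.88, -1.826, -0.635]
wrist_force: [0.4, 0.6, -0.2]
opening: 85.4
t 25.35 p [ 386.5 -229.6   17.4] x [0.022 0.797 0.604] y [ 1.    -0.03   0.003] z [ 0.021  0.604 -0.797] tilt 37.2 az 88.0 yawY -1.7 q [-1.047  0.567  1.749  0.33   1.407 -1.17 ] F [ 0.4  0.6 -0.2] op 85.4
tool delta total [-0.0025  0.0035  0.0011]
per row [-0.0025  0.0035  0.0011]
```

View pics/w13.png

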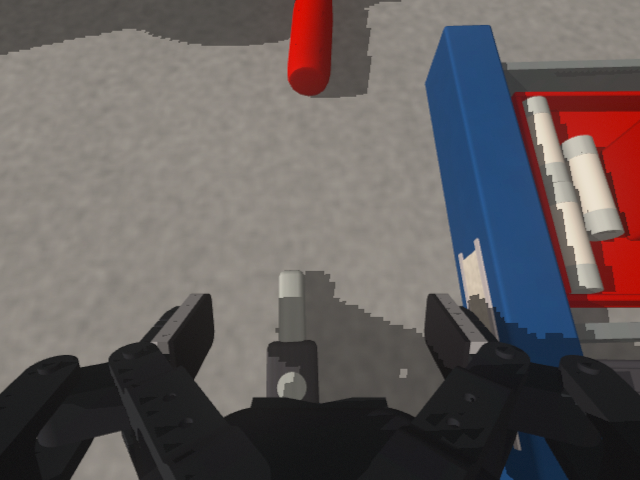

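View pics/d13.png

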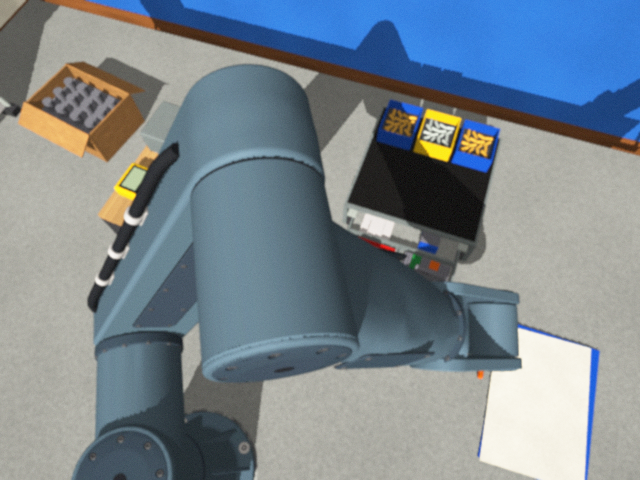

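```bash
python3 -m inch '[{"delta_pos":[-0.001,0.004,0],"spin":0},{"delta_pos":[-0.001,0.004,0],"spin":0},{"delta_pos":[0.0,0.004,0],"spin":0},{"delta_pos":[0,0.004,0],"spin":0}]'
python3 - <<'E'
from h import *
s,M=stt([537,-231.5,15],1)
E
```

```text
time: 26.0
ee_pos: [403.1, -233.5, 19.1]
ee_rot: [-1.88, -1.83, -0.632]
wrist_force: [-7.0, -0.4, 2.4]
opening: 85.1
t 26.0 p [ 403.1 -233.5   19.1] x [0.02  0.799 0.601] y [ 1.    -0.028  0.004] z [ 0.02   0.6   -0.799] tilt 36.9 az 88.1 yawY -1.6 q [-1.024  0.583  1.714  0.34   1.416 -1.149] F [-7.  -0.4  2.4] op 85.1
tool delta total [0.0019 0.1337 0.0071]
per row [0.0019 0.1337 0.0071]
```

```bash
python3 -m inch '[{"delta_pos":[0,0.008,0.0006],"spin":0},{"delta_pos":[0,0.01,0.0008],"spin":0},{"delta_pos":[0,0.01,0.0008],"spin":0},{"delta_pos":[0,0.01,0.0008],"spin":0},{"delta_pos":[0,0.01,0.0006],"spin":0}]'
python3 - <<'E'
from h import *
s,M=stt([537,-231.5,15],1); save('wrist','w14.png'); save('scene','s14.png')
E
```

```text
time: 26.62
ee_pos: [441.9, -231.3, 21.1]
ee_rot: [-1.859, -1.823, -0.617]
wrist_force: [-10.0, -1.2, 9.0]
opening: 85.3
t 26.62 p [ 441.9 -231.3   21.1] x [0.021 0.792 0.61 ] y [ 1.    -0.015 -0.015] z [-0.003  0.61  -0.793] tilt 37.6 az 90.3 yawY -0.8 q [-0.959  0.634  1.625  0.358  1.454 -1.086] F [-10.   -1.2   9. ] op 85.3
tool delta total [-0.0019  0.0952  0.0044]
per row [-0.0019  0.0952  0.0044]
```

View pics/s14.png

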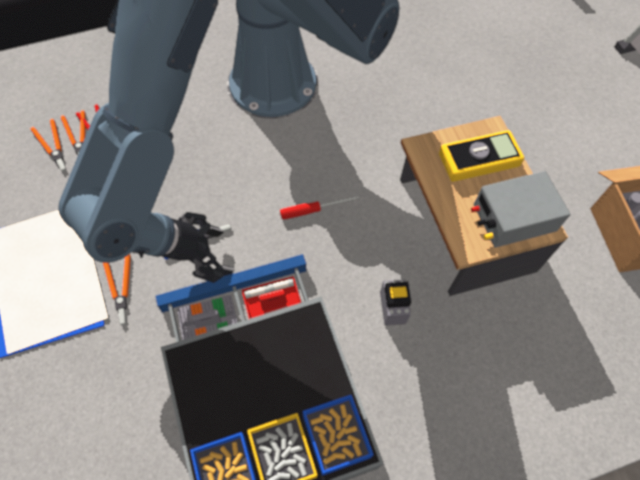

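View pics/w14.png

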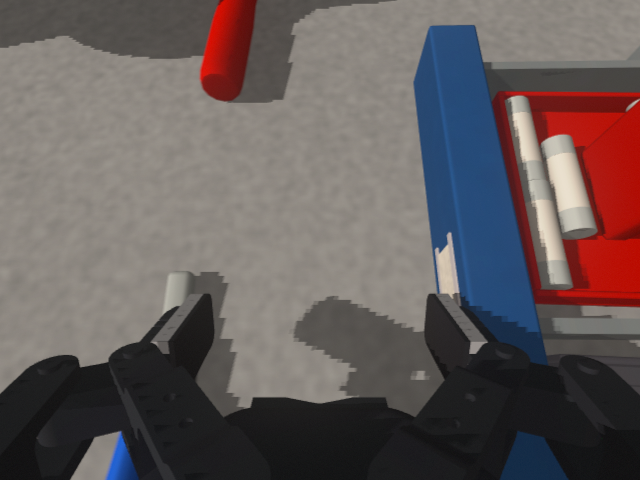

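```bash
python3 - <<'E'
from h import *
from scipy.spatial.transform import Rotation as R
# poses at w13 and w14
def c_(p,rv): return cam('wrist',{'ee_pos':np.array(p),'ee_rot':np.array(rv)})
a=c_([386.5,-229.6,17.4],[-1.88,-1.826,-0.635]); b=c_([441.9,-231.3,21.1],[-1.859,-1.823,-.617])
print('cutter tip',at_z(a,(291,272),8).round(1),at_z(b,(180,273),8).round(1))
print('screwdriver end',at_z(a,(308,95),12).round(1),at_z(b,(222,100),12).round(1))
D=np.load('pics/w14.npy'); p=cv2.imread('pics/w14.png')
for px in [(180,290),(545,345),(590,375),(440,310),(470,330),(500,350),(200,330),(150,350)]:
    print(px,D[px[1],px[0]],at_d(b,px,D[px[1],px[0]]).round(1))
E
python3 - <<'E'
import sys; sys.path.insert(0,'.')
import os; os.chdir('.')
from h import *
print(bot.get_state()['wrist_force'].round(1),bot.get_state()['moment'].round(2))
E
```

```text
cutter tip [ 373.9 -213.8    8. ] [ 373.9 -213.9    8. ]
screwdriver end [ 384.1 -109.8   12. ] [ 386.5 -109.4   12. ]
(180, 290) 166.95584 [ 376.9 -223.5   12.6]
(545, 345) 155.11372 [ 540.4 -251.    12.9]
(590, 375) 87.954285 [ 509.6 -263.6   80.5]
(440, 310) 124.79679 [ 484.9 -241.6   49.9]
(470, 330) 110.619774 [ 489.4 -250.    61.7]
(500, 350) 95.88453 [ 491.3 -257.    74.8]
(200, 330) 129.19963 [ 399.  -246.3   44. ]
(150, 350) 97.775444 [ 396.1 -255.4   74.2]
[-0.5 -0.3  0.9] [-0.18  0.1   0.06]
```

```bash
python3 -m inch '[{"delta_pos":[-0.0004,0.008,0.0005],"spin":0},{"delta_pos":[-0.0004,0.01,0.0005],"spin":0},{"delta_pos":[-0.0004,0.01,0.0005],"spin":0},{"delta_pos":[-0.0004,0.01,0.0005],"spin":0},{"delta_pos":[0,0.01,0.0],"spin":0}]'
python3 - <<'E'
from h import *
s,M=stt([538,-231.5,18],1); save('wrist','w15.png'); save('scene','s15.png')
c=cam('scene'); D=np.load('pics/s15.npy'); p=cv2.imread('pics/s15.png'); h=cv2.cvtColor(p,cv2.COLOR_BGR2HSV)
v,u=np.mgrid[0:480,0:640]; o=-c[1].T@c[2]; d=np.stack([u,v,np.ones_like(u)],-1)@np.linalg.inv(c[0]).T@c[1]; X=o+d*D[...,None]
m=(h[...,0]>95)&(h[...,0]<125)&(h[...,1]>120)&(X[...,2]>25)&(X[...,2]<55)&(X[...,1]<-60)&(X[...,1]>-420)&(X[...,0]>455)&(X[...,0]<620)
r=cv2.minAreaRect(X[m][:,:2].astype(np.float32)); print(m.sum(),r,cv2.boxPoints(r).round(1).tolist())
E
```

```text
time: 27.35
ee_pos: [488.6, -231.8, 18.4]
ee_rot: [-1.855, -1.82, -0.613]
wrist_force: [-7.2, -1.7, 4.6]
opening: 85.4
t 27.35 p [ 488.6 -231.8   18.4] x [0.022 0.791 0.611] y [ 1.    -0.012 -0.02 ] z [-0.008  0.611 -0.791] tilt 37.7 az 90.7 yawY -0.7 q [-0.897  0.697  1.522  0.386  1.478 -1.025] F [-7.2 -1.7  4.6] op 85.4
tool delta total [0.0011 0.0494 0.0001]
per row [0.0011 0.0494 0.0001]
2071 ((559.4439086914062, -245.4136199951172), (305.08343505859375, 29.248212814331055), 87.9072265625) [[539.2999877929688, -397.29998779296875], [568.5, -398.3999938964844], [579.5999755859375, -93.5], [550.4000244140625, -92.4000015258789]]
```

View pics/s15.png

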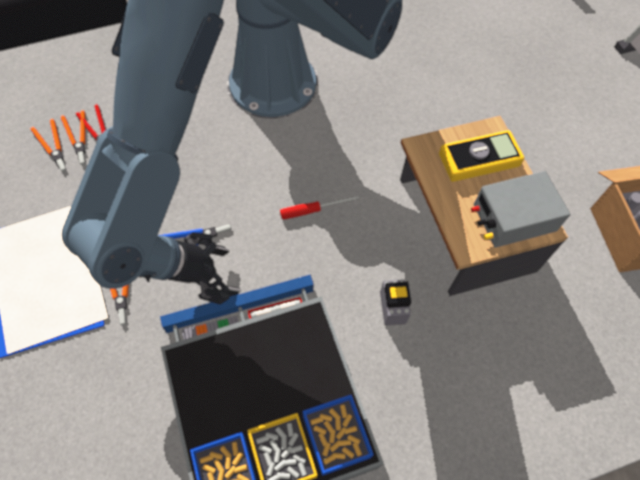

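View pics/w15.png

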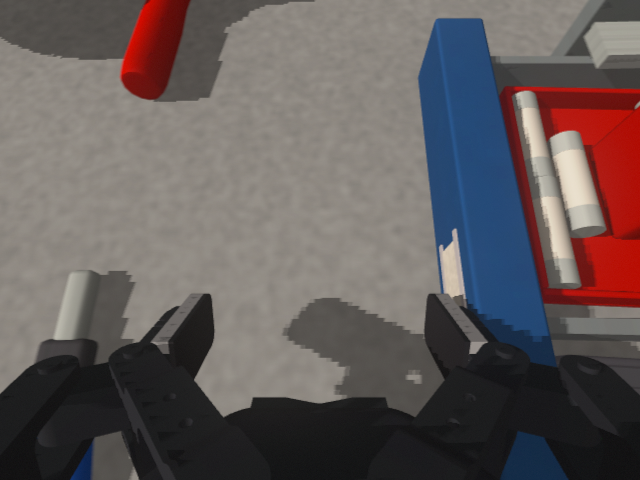

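```bash
python3 -m inch '[{"delta_pos":[0,-0.008,0],"spin":0},{"delta_pos":[-0.006,0,-0.0047],"spin":0},{"delta_pos":[-0.006,0,-0.0047],"spin":0},{"delta_pos":[0.0,0.004,0],"spin":0},{"delta_pos":[0.0,0.005,0],"spin":0},{"delta_pos":[0.0,0.005,0],"spin":0}]'
python3 - <<'E'
from h import *
s,M=stt([538,-244,18],1)
E
```

```text
time: 28.2
ee_pos: [494.5, -248.6, 18.0]
ee_rot: [-1.857, -1.82, -0.614]
wrist_force: [-6.9, -1.5, 3.6]
opening: 85.4
t 28.2 p [ 494.5 -248.6   18. ] x [0.022 0.792 0.611] y [ 1.    -0.014 -0.019] z [-0.007  0.611 -0.792] tilt 37.7 az 90.6 yawY -0.8 q [-0.907  0.722  1.478  0.381  1.497 -1.025] F [-6.9 -1.5  3.6] op 85.4
tool delta total [0.0046 0.0435 0.0025]
per row [0.0046 0.0435 0.0025]
```

```bash
cat >> h.py <<'E'
def panel(fn):
    save('scene',fn+'.png'); c=cam('scene'); D=np.load(f'pics/{fn}.npy'); p=cv2.imread(f'pics/{fn}.png'); h=cv2.cvtColor(p,cv2.COLOR_BGR2HSV)
    v,u=np.mgrid[0:480,0:640]; o=-c[1].T@c[2]; d=np.stack([u,v,np.ones_like(u)],-1)@np.linalg.inv(c[0]).T@c[1]; X=o+d*D[...,None]
    m=(h[...,0]>95)&(h[...,0]<125)&(h[...,1]>120)&(X[...,2]>25)&(X[...,2]<55)&(X[...,1]<-60)&(X[...,1]>-420)&(X[...,0]>455)&(X[...,0]<640)
    P=X[m]; r=cv2.minAreaRect(P[:,:2].astype(np.float32)); print('panel',m.sum(),r,cv2.boxPoints(r).round(1).tolist())
    T=P[P[:,2]>37]; print('topfit slope dx/dy,x@-247', np.polyfit(T[:,1]+247,T[:,0],1).round(4))
E
python3 -m inch '[{"delta_pos":[0.0,0.007,0],"spin":0},{"delta_pos":[0.0,0.007,0],"spin":0},{"delta_pos":[0.0,0.007,0],"spin":0}]'
python3 - <<'E'
from h import *
s,M=stt([538,-244,18],1); panel('s16')
E
```

```text
time: 28.58
ee_pos: [513.6, -249.9, 18.3]
ee_rot: [-1.854, -1.818, -0.607]
wrist_force: [-6.0, -2.0, 4.2]
opening: 85.6
t 28.57 p [ 513.6 -249.9   18.3] x [0.024 0.792 0.611] y [ 1.    -0.011 -0.025] z [-0.013  0.611 -0.792] tilt 37.7 az 91.2 yawY -0.6 q [-0.883  0.749  1.429  0.388  1.514 -0.997] F [-6.  -2.   4.2] op 85.6
tool delta total [0.005  0.0243 0.0035]
per row [0.005  0.0243 0.0035]
panel 2012 ((583.3035888671875, -246.71180725097656), (304.7290954589844, 28.175016403198242), 88.87544250488281) [[566.2000122070312, -398.79998779296875], [594.4000244140625, -399.29998779296875], [600.4000244140625, -94.69999694824219], [572.2000122070312, -94.0999984741211]]
topfit slope dx/dy,x@-247 [1.970000e-02 5.855058e+02]
```

```bash
python3 -m inch '[{"delta_pos":[0.001,0.005,0.0006],"spin":0},{"delta_pos":[0.0005,0.005,0.0003],"spin":0},{"delta_pos":[0,0.004,0.0],"spin":0},{"delta_pos":[0,0.003,0],"spin":0}]'
python3 - <<'E'
from h import *
s,M=stt([538,-244,18],1); panel('s17'); save('wrist','w17.png')
E
```

```text
time: 29.12
ee_pos: [528.5, -250.5, 18.5]
ee_rot: [-1.853, -1.818, -0.598]
wrist_force: [-5.7, -2.1, 3.0]
opening: 85.6
t 29.12 p [ 528.5 -250.5   18.5] x [0.026 0.793 0.609] y [ 0.999 -0.009 -0.031] z [-0.019  0.609 -0.793] tilt 37.6 az 91.8 yawY -0.5 q [-0.864  0.77   1.39   0.391  1.526 -0.973] F [-5.7 -2.1  3. ] op 85.6
tool delta total [0.0051 0.0094 0.0042]
per row [0.0051 0.0094 0.0042]
panel 1046 ((593.7372436523438, -247.34312438964844), (305.060302734375, 20.15043067932129), 89.84996032714844) [[583.2999877929688, -399.79998779296875], [603.4000244140625, -399.8999938964844], [604.2000122070312, -94.80000305175781], [584.0999755859375, -94.80000305175781]]
topfit slope dx/dy,x@-247 [8.800000e-03 5.952078e+02]
```

View pics/w17.png

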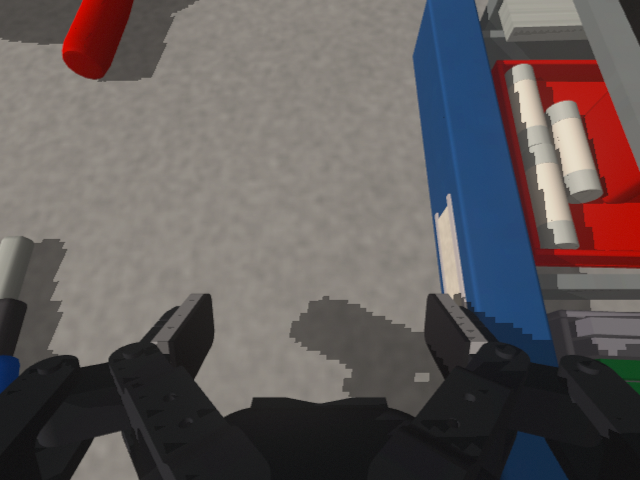

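```bash
python3 -m inch '[{"delta_pos":[0.001,0.0025,0.0006],"spin":0},{"delta_pos":[0.0005,0.0025,0.0003],"spin":0},{"delta_pos":[0,0.0025,0.0],"spin":0}]'
python3 - <<'E'
from h import *
s,M=stt([540,-244,18],1); panel('s18')
E
```

```text
time: 29.6
ee_pos: [533.7, -250.8, 18.7]
ee_rot: [-1.853, -1.817, -0.591]
wrist_force: [-6.1, -0.3, 3.0]
opening: 85.0
t 29.6 p [ 533.7 -250.8   18.7] x [0.028 0.794 0.607] y [ 0.999 -0.008 -0.036] z [-0.024  0.608 -0.794] tilt 37.4 az 92.2 yawY -0.4 q [-0.857  0.777  1.375  0.39   1.532 -0.962] F [-6.1 -0.3  3. ] op 85.0
tool delta total [0.0051 0.0062 0.0045]
per row [0.0051 0.0062 0.0045]
panel 647 ((596.6707153320312, -247.43972778320312), (305.0126647949219, 14.671182632446289), 89.77755737304688) [[588.7000122070312, -399.8999938964844], [603.4000244140625, -400.0], [604.5999755859375, -95.0], [589.9000244140625, -94.9000015258789]]
topfit slope dx/dy,x@-247 [7.60000e-03 5.97777e+02]
```

```bash
python3 -m inch '[{"delta_pos":[0,0.0025,0.0],"spin":0},{"delta_pos":[0,0.0025,0.0],"spin":0},{"delta_pos":[0,0.0025,0.0],"spin":0}]'
python3 - <<'E'
from h import *
s,M=stt([540,-244,18],1); panel('s19'); save('wrist','w19.png')
E
```

```text
time: 30.02
ee_pos: [539.4, -251.1, 18.9]
ee_rot: [-1.85, -1.815, -0.586]
wrist_force: [-13.7, -3.8, 7.2]
opening: 85.7
t 30.02 p [ 539.4 -251.1   18.9] x [0.029 0.794 0.608] y [ 0.999 -0.006 -0.04 ] z [-0.028  0.608 -0.793] tilt 37.5 az 92.7 yawY -0.3 q [-0.849  0.787  1.356  0.39   1.54  -0.952] F [-13.7  -3.8   7.2] op 85.7
tool delta total [0.0051 0.0006 0.0051]
per row [0.0051 0.0006 0.0051]
panel 268 ((599.3179931640625, -247.55718994140625), (301.7834777832031, 8.651869773864746), 89.91463470458984) [[594.7999877929688, -398.3999938964844], [603.4000244140625, -398.5], [603.9000244140625, -96.69999694824219], [595.2000122070312, -96.69999694824219]]
topfit slope dx/dy,x@-247 [5.300000e-03 6.003832e+02]
```

View pics/w19.png

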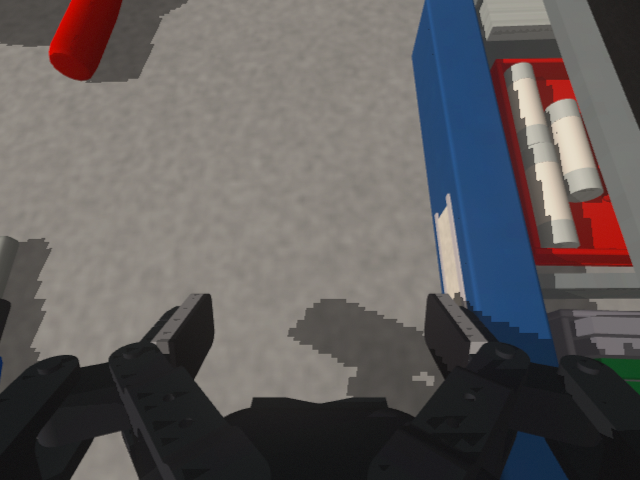

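```bash
python3 -m inch '[{"delta_pos":[0,0.0025,0.0],"spin":0},{"delta_pos":[0,0.0025,0.0],"spin":0}]'
python3 - <<'E'
from h import *
s,M=stt([540,-244,18],1); panel('s20')
E
```

```text
time: 30.38
ee_pos: [539.2, -251.3, 19.6]
ee_rot: [-1.843, -1.81, -0.577]
wrist_force: [-16.4, -3.1, 8.6]
opening: 85.3
t 30.38 p [ 539.2 -251.3   19.6] x [0.031 0.792 0.61 ] y [ 0.999 -0.001 -0.05 ] z [-0.039  0.611 -0.791] tilt 37.7 az 93.7 yawY -0.0 q [-0.847  0.793  1.346  0.385  1.553 -0.946] F [-16.4  -3.1   8.6] op 85.3
tool delta total [0.0049 0.0009 0.0057]
per row [0.0049 0.0009 0.0057]
panel 273 ((599.4161987304688, -248.02297973632812), (301.2348327636719, 9.114005088806152), 89.73741149902344) [[594.2000122070312, -398.6000061035156], [603.2999877929688, -398.70001220703125], [604.7000122070312, -97.4000015258789], [595.5, -97.4000015258789]]
topfit slope dx/dy,x@-247 [4.400000e-03 6.004104e+02]
```

```bash
python3 -m inch '[{"delta_pos":[0,-0.006,0],"spin":0},{"delta_pos":[0,-0.012,0],"spin":0},{"delta_pos":[0,-0.012,0],"spin":0},{"delta_pos":[0.009,-0.004,-0.012],"spin":0},{"delta_pos":[0.018,0,-0.024],"spin":0},{"delta_pos":[0.018,0,-0.024],"spin":0},{"delta_pos":[0.018,-0.01,-0.024],"spin":0},{"delta_pos":[0.018,-0.02,-0.024],"spin":0},{"delta_pos":[0.018,-0.02,-0.024],"spin":0},{"delta_pos":[0.01,-0.01,-0.012],"spin":0},{"delta_pos":[0,0,0],"spin":0}]'
python3 - <<'E'
from h import *
s,M=stt(); panel('s21'); save('side','d21.png'); save('wrist','w21.png')
E
```

```text
time: 31.8
ee_pos: [452.0, -252.2, 216.5]
ee_rot: [-1.846, -1.816, -0.58]
wrist_force: [0.2, -0.3, -0.2]
opening: 85.2
t 31.8 p [ 452.  -252.2  216.5] x [0.028 0.794 0.607] y [ 0.999 -0.002 -0.044] z [-0.034  0.608 -0.793] tilt 37.5 az 93.2 yawY -0.1 q [-0.951  0.404  1.495  0.341  1.804 -0.952] F [ 0.2 -0.3 -0.2] op 85.2
panel 299 ((600.478515625, -247.69683837890625), (7.7827534675598145, 302.2425537109375), 0.029365381225943565) [[596.5, -96.5999984741211], [596.7000122070312, -398.79998779296875], [604.4000244140625, -398.79998779296875], [604.2999877929688, -96.5999984741211]]
topfit slope dx/dy,x@-247 [7.000000e-03 6.005406e+02]
```

View pics/s21.png

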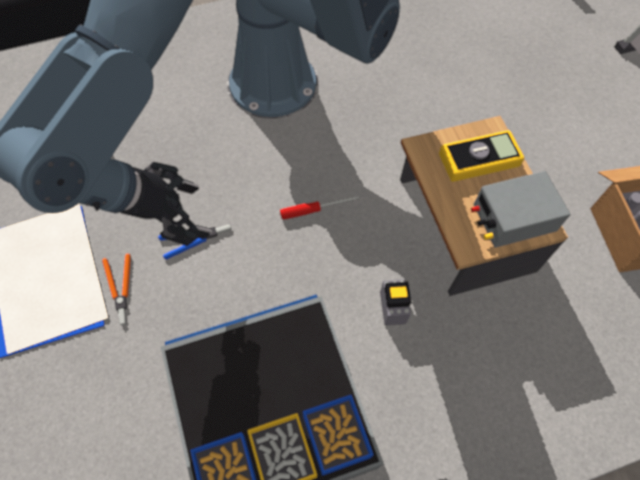

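View pics/d21.png

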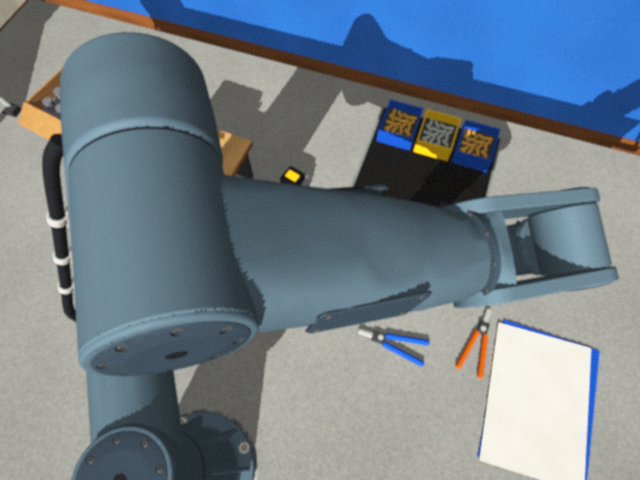

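View pics/w21.png

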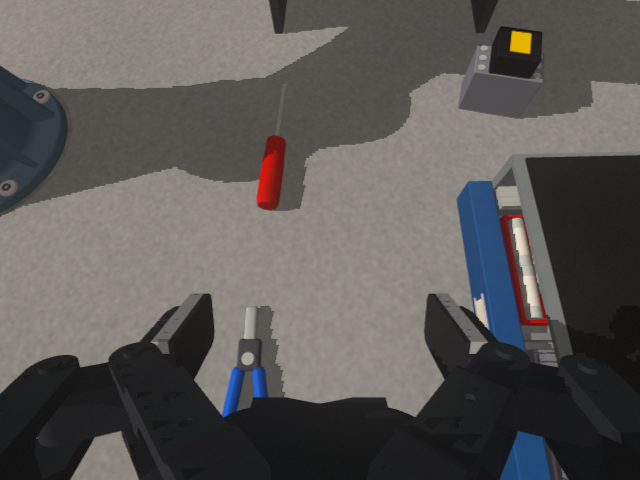

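```bash
python3 - <<'E'
from h import *
s=bot.get_state(); c=cam('wrist',s)
D=np.load('pics/w21.npy'); p=cv2.imread('pics/w21.png'); h=cv2.cvtColor(p,cv2.COLOR_BGR2HSV)
v,u=np.mgrid[0:480,0:640]; o=-c[1].T@c[2]; d=np.stack([u,v,np.ones_like(u)],-1)@np.linalg.inv(c[0]).T@c[1]; X=o+d*D[...,None]
b=(h[...,0]>95)&(h[...,0]<125)&(h[...,1]>120)&(u>440)&(v<350)&(X[...,2]>38)&(D>0)
P=X[b]
for y0 in range(-260,-90,20):
    Q=P[(P[:,1]>=y0)&(P[:,1]<y0+20)]
    T=X[(X[...,2]>85)&(X[...,2]<96)&(X[...,1]>=y0)&(X[...,1]<y0+20)&(X[...,0]>560)&(v<350)]
    if len(Q) and len(T): print(y0,'panel x',np.percentile(Q[:,0],[2,98]).round(1),'z',np.median(Q[:,2]).round(1),'cab face x',np.percentile(T[:,0],1).round(1))
# compare bystanders before/after in scene
for q in ['screwdriver','cutters','contactor','pliers']:
    print(q,[(np.round(x['pixel'],1).tolist(),round(x['confidence'],2)) for x in bot.landmark_of('scene',q)[:1]])
E
```

```text
-260 panel x [596.6 620.2] z 43.2 cab face x 621.1
-240 panel x [596.2 619.8] z 43.2 cab face x 621.2
-220 panel x [596.4 620.2] z 43.2 cab face x 621.4
-200 panel x [596.4 620.3] z 43.2 cab face x 621.6
-180 panel x [596.6 620.3] z 43.2 cab face x 621.6
-160 panel x [596.7 620.1] z 43.3 cab face x 621.8
-140 panel x [596.9 620.5] z 43.3 cab face x 622.1
-120 panel x [596.9 620.6] z 43.3 cab face x 622.3
-100 panel x [597.1 620.5] z 43.3 cab face x 622.2
screwdriver [([321.3, 207.6], 0.91)]
cutters [([203.6, 234.1], 0.61)]
contactor [([393.9, 307.5], 0.56)]
pliers [([123.0, 299.0], 0.66)]
```

```bash
python3 - <<'E'
from h import *
print(bot.finish_job())
E
```

```text
the job is handed in; nothing more can be done
None
```

I took the red tray out from under the shelf, carried it level and set it down flat in the empty bay. Then I pushed the drawer home gently and handed the job in at about 32 s.

**Tilting the gripper:** The moves have no tilt command, so I got the lean (about 37°) by driving the arm past its outer and inner reach limits. During this, joint 2 read -0.895 against its listed limit of -0.89, and joint 3 read 0.298 against 0.30. I assumed that was within rounding and kept going, but I could not confirm it.

**Last checks:**
- **Tray:** After release it measured level, within about 1°, inside the bay walls. All five fuses were inside it. Once the drawer was shut I could see only part of the tray.
- **Drawer:** The front of the panel is 25 mm from the cabinet face along all the width I could measure, so it is home and square. It stopped moving at about 16 N. The first part of the push was slightly left of centre and turned the panel about 1.6°. I backed off, moved the contact point right, and it came straight again.
- **Other things:** The cutters did not move between the two wrist pictures I compared. The screwdriver, pliers and contactor look unmoved. The network's points for these four differ from the first picture by 2 to 4 pixels, which I took as noise.
- **Arm:** It ended clear of everything, with the wrist force near zero.

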